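Gauge the press gap up to the depth stop with a push stick

TASK

Take the blue-handled push stick out of its holder, put its tip in the hole of the orange-headed gauge blade, and slide the blade nose first into the gap of the press until it just meets the depth stop hidden inside: feel for it, do not shove the stop back, and touch the blade with the stick only. Leave the blade in the gap against the stop and drop the stick tip-down back into its holder, fully home. Do not disturb the other things on the table.

Things in the scene. Friction and masses are not known exactly. Their poses are not given: they have to be found in the camera images.
- press: Fixed bench platen press, grey and steel, 260 mm tall. Origin on the table under the centre of the gap's mouth; +x points level into the gap (the way the blade goes in), z up. Its flat aluminium lead-in bed, top 40 mm above the table and 170 mm wide, runs from x = -320 mm to the mouth at x = 0. Columns and crosshead above the gap begin at x = 22 mm.
- gap_mouth (a point): Centre of the gap's mouth on the bed's surface; axes as the press. The gap is 42 mm wide, 10 mm high, its floor flush with the bed; it lies under a steel platen 26 mm thick.
- bed_end (a point): Middle of the bed's outer end, on its surface. Dark rails 14 mm high along both sides, 150 mm apart, close in like a funnel over the last 65 mm to the 42 mm wide mouth.
- stop_exit (a point): Where the depth stop's thin rod leaves the press, 150 mm beyond the mouth; the rod ends in a red cap and moves with the stop. The stop itself is a flat brass pad hidden in the gap, square across it, its face 60 to 95 mm beyond the mouth, different each time. A friction clamp holds it: it stands firm up to about 8 N, then slides back.
- blade: Loose gauge blade lying flat on the lead-in bed, 260 g, 200 mm long: a steel shank 150 mm long, 35 mm wide, 6 mm thick with a half-round nose, and an orange head 50 x 50 mm, 12 mm thick, with a 28 mm round through-hole. Origin on the underside at mid-length; +x towards the nose (100 mm ahead), z up; the hole's centre lies at x = -75 mm. Sliding it takes about 1 to 3 N. It starts with its nose 60 to 90 mm short of the mouth, turned and off to one side a little.
- blade_nose (a point): Foremost point of the blade's nose, 3 mm above its underside.
- blade_hole (a point): Centre of the hole in the orange head, at the head's top face (12 mm above the bed).
- stick: Loose push stick, 130 g, 145 mm long, upright in its holder: an aluminium shaft 16 mm thick and 85 mm long, then a round blue handle 32 mm thick and 60 mm long. Origin at the centre of the tip (bottom end), z up along the stick.
- stick_tip (a point): Centre of the stick's bottom end.
- stick_handle (a point): Middle of the blue handle's length, 115 mm above the tip.
- holder: Fixed white block 80 x 80 mm, 95 mm tall, on a 100 mm dark foot, with one 22 mm square hole in its top, 87 mm deep, edges chamfered 3 mm. Origin on the table under the hole. The stick hangs in it with the handle's shoulder resting on the block's top, its tip 10 mm above the table.
- holder_mouth (a point): Centre of the hole's mouth in the top of the holder, 95 mm above the table.
- bottle: Bystander: metal bottle with black cap, 68 mm thick, 170 mm tall. Origin under its base.
- amber: Bystander: amber bottle with red cap, 56 mm thick, 130 mm tall. Origin under its base.
- jar: Bystander: white jar, 64 mm thick, 75 mm tall. Origin under its base.
- vial_box: Bystander: blue and clear box 100 x 75 x 65 mm. Origin under its base.
- beaker: Bystander: open steel beaker, 72 mm wide, 80 mm tall. Origin under its base.
- driver: Bystander: green-handled screwdriver 170 mm long lying flat. Origin underneath it.
Mind the look-alikes: they are no part of the job. What is meant by the stick is not red, and is the smaller of those in its own colour.

How it is judged:
By the outcome, as a careful person would: the job done as asked, in the order asked, and still so for the second after the job is handed in, with the robot touching nothing.
It also fails if it takes over 58 s, if anything falls off the work surface, if the arm or the gripper's body presses on something with over 40 N, if the wrist force passes 120 N, or if a joint passes its speed limit or range.

ROBOT

A 7-joint arm with a two-finger parallel gripper is mounted at the origin on the work surface. World frame = base frame: x ahead of the robot, y to its left, z up, the work surface at z = 0. Lengths are in m, angles in rad, forces in N, time in s.
With the tool pointing down it reaches from about 0.35 to 0.9 m from the base axis. Payload 8.1 kg.
Tool frame: the origin (TCP) lies on the centre line of the jaws, within the pads' length; the fingertips stand 14 mm ahead of it and the grasp point (between the pads) lies 5 mm behind it; z points along the fingers, y is the direction in which the jaws open and shut (so a half turn about z gives the same grasp; the last joint's range is limited). The gripper opens to 92 mm and grips with 3 to 60 N. Pads are 19 mm wide; open, the fingers measure 130 mm over their backs; the gripper's body (75 mm by 190 mm) begins 47 mm behind the grasp point.
Start: joints at [1.118, 0.434, 0.025, 1.573, -0.012, 1.134, -0.075], TCP at [0.214, -0.587, 0.241] pointing down, gripper open.
Joint ranges: [-2.62, 2.62], [-0.44, 2.09], [-1.27, 1.32], [0.08, 2.57], [-1.32, 4.46], [0.12, 2], [-2.74, 2.74]. Speed limits (rad/s): [2.22, 2.22, 3.01, 3.01, 3.14, 3.14, 3.14].

INTERFACE

Orientations are given as a rotation vector (axis times angle).
In Python, from cell import observe, eyes, arm gives the robot as it stands.
- The arm moves only by the tool step_arm, never from a script. Its argument "series" is a list that holds one entry, the list of rows, each a list of 5 numbers: the finger opening in m, from 0 to 0.0918, then the shift along the world's x, y, z in m, then the turn about the world's z in degrees. In form: [[[hand, dx, dy, dz, spin], ...]]. A call has 1 to 20 rows; each row is the pose to reach, as a shift and turn from the pose measured when the call began; what a row does not reach only later rows make up. A row lasts 1/12 s, in which the tool goes at most 41.7 mm and 7.16 degrees, less where a joint would pass 70% of its speed; a pose out of reach is approached as far as the arm can. A call with a gripper value outside its range is refused whole. The fingers move at their own pace and stop on an object; "squeeze" is the grip in N (left out, the last holds). Time passes only in rows, so rows that repeat a pose let the fingers close. It gives the time, the measured TCP pose, the force and the opening at its end, in the units of the state.
- observe(): the state, without advancing time (a new reading comes with each control period).
- eyes.get_image(name): name is "scene" or "top" or "wrist"; returns (picture, depth): 384x512x3 uint8, red, green, blue; 384x512 float32, m along the optical axis (not along the pixel's ray), 0 where there is no reading.
- eyes.camera_params(name): a dict with "intrinsics" (3x3 intrinsics, pixels), "distortion" ([k1, k2, p1, p2, k3] as OpenCV has them; the pictures are not rectified), "position" and "attitude" of the camera in the world. Camera axes: x right, y down, z forward; pixel columns grow to the right and rows downward; lengths in m; the calibration is good to about 2 mm. A picture is of the moment at which its call begins: read the wrist's pose just before it. camera_params takes no time and is no camera call; for the wrist camera it gives the pose at the moment of the call.
- arm.sign_off(): hands the job in, once; it reports no verdict.
The state is a dict: "clock": time; "joints": joint angles; "dq": joint speeds; "joint_efforts": joint torques, N m; "position": TCP position; "ee_rot": TCP orientation; "force": force on the tool from outside, world axes, zero at the start; "ft_torque": the same for the moment, N m; "width": opening from 0.0 (shut) to 1.0 (fully open).
Only numpy, scipy, OpenCV 4.12 (cv2) and the standard library are available. Lean on these libraries where they do the work, as an engineer would, in place of code of your own. Each camera call takes 0.05 s, during which the arm holds its last target.

## Working session

There is one attempt and no reset: what is moved stays moved. The work goes in short steps, Python scripts to look and compute and a tool call to move; the robot and the scene stay as the last step left them, time stands still between calls to the robot, and variables do not carry over. Pictures are saved under pics/ and viewed, and the job is handed in when it is done.

Besides the shell and the picture viewer there is one more tool, called after ">>>" as a command line: name --argument value ..., lists and objects as JSON in quotes. step_arm: Moves the arm, as the interface text tells. Its arguments: {"type":"object","properties":{"series":{"type":"array"},"squeeze":{"type":"number"}},"required":["series"]}

```bash
ls; mkdir -p pics
python3 - <<'E'
from cell import observe, eyes, arm
import cv2,numpy as np,pickle
print(observe())
d={}
for n in ["scene","top","wrist"]:
    p=eyes.camera_params(n); im,de=eyes.get_image(n); d[n]=(p,im,de)
    cv2.imwrite(f"pics/{n}0.png",im[:,:,::-1]); print(n,p)
pickle.dump(d,open("d0.pkl","wb"))
E
```

```text
pics
{'clock': 0.0, 'joints': array([ 1.11839503,  0.43521809,  0.02496357,  1.57412253, -0.01156921,
        1.13400965, -0.07508449]), 'dq': array([-6.08712302e-05, -9.71204169e-04, -9.77613336e-04,  6.33906166e-04,
        1.12107294e-03, -9.67733149e-04,  6.25230482e-04]), 'joint_efforts': array([-1.27895428e-04, -6.67845154e+01,  9.85108986e-01, -3.14460003e+01,
       -6.04064343e-02,  4.29231639e-02,  1.53913911e-04]), 'position': array([ 0.2139626 , -0.58669436,  0.23993807]), 'ee_rot': array([-3.09214624e+00, -5.46348698e-01,  7.00598489e-04]), 'force': array([-0.56582684,  0.06871921, -0.50024153]), 'ft_torque': array([-0.0168576 ,  0.02644261, -0.0023585 ]), 'width': 0.9998484621038322}
scene {'intrinsics': array([[375.64274715,   0.        , 257.34482032],
       [  0.        , 375.64274715, 193.9672685 ],
       [  0.        ,   0.        ,   1.        ]]), 'distortion': array([0.01952464, 0.        , 0.        , 0.        , 0.        ]), 'position': array([ 0.880055  , -0.59949088,  0.9374907 ]), 'attitude': array([-2.43919335, -0.63393718,  0.22667618])}
top {'intrinsics': array([[440.99170886,   0.        , 256.95526402],
       [  0.        , 440.99170886, 189.09571103],
       [  0.        ,   0.        ,   1.        ]]), 'distortion': array([-0.14796044,  0.        ,  0.        ,  0.        ,  0.        ]), 'position': array([ 0.38154863, -0.06905521,  1.29306206]), 'attitude': array([-2.13337866,  2.1537783 , -0.16981992])}
wrist {'intrinsics': array([[300.98978828,   0.        , 251.17074512],
       [  0.        , 300.98978828, 190.76380447],
       [  0.        ,   0.        ,   1.        ]]), 'distortion': array([-0.05214673,  0.        ,  0.        ,  0.        ,  0.        ]), 'position': array([ 0.28382777, -0.56019149,  0.38366098]), 'attitude': array([ 2.37952151, -1.66361571, -0.23631155])}
```

View pics/scene0.png

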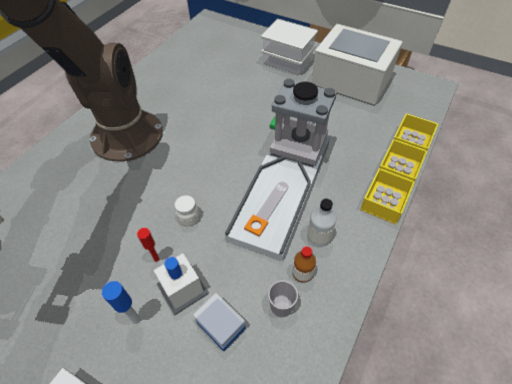

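View pics/top0.png

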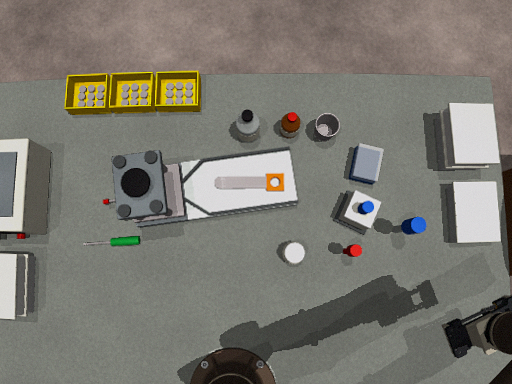

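View pics/wrist0.png

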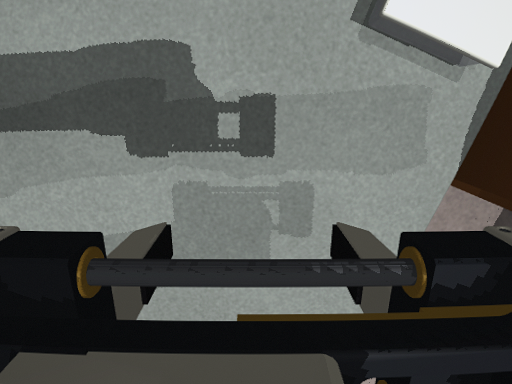

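The view shows three stick-like candidates in the top picture:
- Blue handle in the white holder, (366,207).
- Larger blue stick standing free, (414,225).
- Red stick, (355,251).

The smaller blue one in the holder fits the description. I'll check it in a close crop.

```bash
cat > h.py <<'E'
import cv2,numpy as np,pickle
from scipy.spatial.transform import Rotation as R
def rays(p,uv):
    uv=np.asarray(uv,float).reshape(-1,1,2)
    n=cv2.undistortPoints(uv,p["intrinsics"],p["distortion"]).reshape(-1,2)
    d=np.c_[n,np.ones(len(n))]
    return d@R.from_rotvec(p["attitude"]).as_matrix().T
def plane(p,uv,z):
    d=rays(p,uv); o=p["position"]
    return o+d*((z-o[2])/d[:,2])[:,None]
def cloud(p,de):
    h,w=de.shape; v,u=np.mgrid[:h,:w]
    d=rays(p,np.c_[u.ravel(),v.ravel()])
    return (p["position"]+d*de.reshape(-1,1)).reshape(h,w,3)
def proj(p,X):
    Rm=R.from_rotvec(p["attitude"]).as_matrix()
    rv=cv2.Rodrigues(Rm.T)[0]; t=-Rm.T@p["position"]
    return cv2.projectPoints(np.asarray(X,float).reshape(-1,3),rv,t,p["intrinsics"],p["distortion"])[0].reshape(-1,2)
E
python3 - <<'E'
from h import *
d=pickle.load(open("d0.pkl","rb"))
im=d["top"][1]; 
a=cv2.resize(im[130:240,120:310],None,fx=4,fy=4,interpolation=cv2.INTER_CUBIC); cv2.imwrite("pics/c1.png",a[:,:,::-1])
a=cv2.resize(im[180:270,330:440],None,fx=6,fy=6,interpolation=cv2.INTER_CUBIC); cv2.imwrite("pics/c2.png",a[:,:,::-1])
im=d["scene"][1]
a=cv2.resize(im[130:270,220:350],None,fx=4,fy=4,interpolation=cv2.INTER_CUBIC); cv2.imwrite("pics/c3.png",a[:,:,::-1])
for n in ["top","scene"]:
    p,im,de=d[n]; C=cloud(p,de); hsv=cv2.cvtColor(im,cv2.COLOR_RGB2HSV)
    for nm,lo,hi in [("blue",(105,170,60),(125,255,255)),("orange",(8,180,120),(18,255,255)),("red",(0,180,80),(5,255,255))]:
        m=cv2.inRange(hsv,lo,hi); k,l,s,c=cv2.connectedComponentsWithStats(m)
        for i in range(1,k):
            if s[i,4]>25:
                q=C[l==i]; print(n,nm,s[i],c[i].round(1),np.median(q,0).round(4),q.min(0).round(3),q.max(0).round(3))
E
```

```text
top blue [362 201  12  12 110] [367.3 206.4] [ 0.5091 -0.3636  0.1546] [ 0.382 -0.38   0.141] [ 0.524 -0.069  1.293]
top blue [410 217  16  16 201] [417.7 224.3] [ 0.4575 -0.4841  0.1912] [ 0.382 -0.506  0.183] [ 0.476 -0.069  1.293]
top orange [267 174  17  17 199] [274.7 182.3] [ 0.5907 -0.127   0.0516] [ 0.57  -0.15   0.035] [ 0.618 -0.104  0.057]
top red [287 112  10   9  68] [291.9 116.2] [ 0.7636 -0.1737  0.1302] [ 0.752 -0.195 -0.004] [ 0.818 -0.16   0.134]
top red [ 17 234   8   5  36] [ 20.4 236.1] [0.4402 0.6157 0.0596] [0.434 0.608 0.05 ] [0.446 0.628 0.067]
top red [350 245  12  12 114] [355.2 250.1] [ 0.3961 -0.3299  0.1446] [ 0.381 -0.382 -0.008] [ 0.41  -0.316  0.149]
scene blue [ 189    0  120   26 1006] [235.1  11. ] [-0.1965  1.0527 -0.106 ] [-0.517 -0.599 -0.503] [0.88  1.785 0.937]
scene blue [165 258  16  21 230] [172.8 267.6] [ 0.5172 -0.3712  0.1527] [ 0.496 -0.599  0.103] [ 0.88  -0.353  0.937]
scene blue [102 282  29  30 574] [116.4 296.3] [ 0.4694 -0.4901  0.1874] [ 0.436 -0.599  0.115] [ 0.88  -0.468  0.937]
scene blue [223 328  22  22  33] [233.1 339.2] [ 0.6955 -0.4147  0.021 ] [ 0.687 -0.444  0.014] [ 0.705 -0.379  0.027]
scene orange [245 216  22  19 179] [255.7 224.8] [ 0.598  -0.1301  0.0523] [ 0.573 -0.599  0.045] [ 0.88  -0.105  0.937]
scene orange [295 253  20  17 192] [304.1 262.2] [ 0.7684 -0.1885  0.0924] [ 0.741 -0.599  0.081] [ 0.88  -0.167  0.937]
scene red [138 228  20  33 250] [146.9 240.7] [ 0.4038 -0.3363  0.1306] [ 0.382 -0.348  0.01 ] [ 0.413 -0.319  0.148]
scene red [301 247  11  11  89] [306.2 252. ] [ 0.7648 -0.179   0.129 ] [ 0.752 -0.189  0.118] [ 0.777 -0.165  0.133]
```

View pics/c1.png

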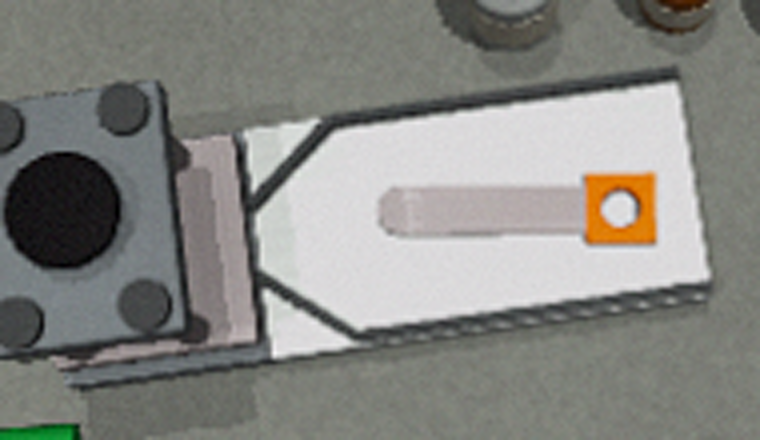

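View pics/c2.png

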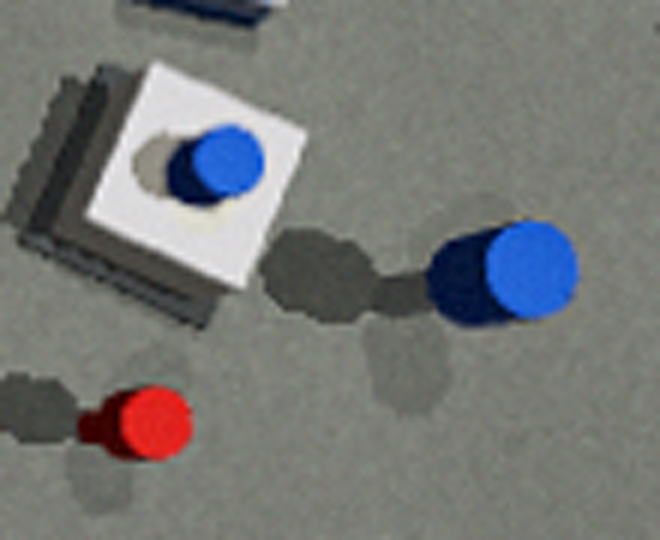

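View pics/c3.png

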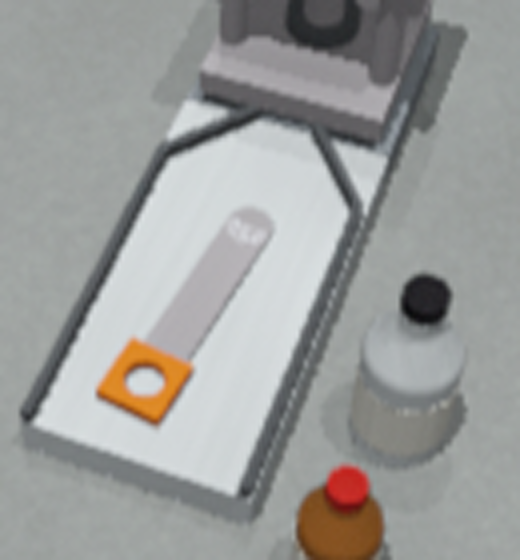

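Run:
```python
from h import *
d=pickle.load(open("d0.pkl","rb"))
def up(im,x0,y0,x1,y1,f=8): return cv2.resize(im[y0:y1,x0:x1],None,fx=f,fy=f,interpolation=cv2.INTER_CUBIC)
def toimg(c,x0,y0,f=8): return (np.asarray(c,float).reshape(-1,2)+.5)/f-.5+[x0,y0]
def big(m): return max(cv2.findContours(m,cv2.RETR_EXTERNAL,cv2.CHAIN_APPROX_NONE)[0],key=cv2.contourArea)
for n,bx,sx,hx in [("top",(335,185,385,235),(355,195,385,220),(262,168,292,198)),("scene",(150,250,210,310),(160,250,190,285),(240,210,272,240))]:
    p,im,de=d[n]
    a=up(im,*bx); hsv=cv2.cvtColor(a,cv2.COLOR_RGB2HSV)
    if n=="top":
        m=cv2.inRange(hsv,(0,0,195),(180,60,255)); c=big(m); hull=cv2.convexHull(c)
        r=cv2.minAreaRect(hull); b=plane(p,toimg(cv2.boxPoints(r),*bx[:2]),.095)
        print("holder",b.round(4),b.mean(0).round(4),[np.linalg.norm(b[i]-b[i-1]).round(4) for i in range(4)], np.degrees(np.arctan2(*(b[1]-b[0])[1::-1])))
    a=up(im,*sx); hsv=cv2.cvtColor(a,cv2.COLOR_RGB2HSV)
    m=cv2.inRange(hsv,(100,120,150 if n=="top" else 150),(125,255,255)); c=big(m)
    e=plane(p,toimg(c,*sx[:2]),.155); (cx,cy),rr=cv2.minEnclosingCircle(e[:,:2].astype(np.float32))
    print(n,"handle top",cx,cy,rr,e[:,:2].mean(0), cv2.contourArea(c))
    a=up(im,*hx); hsv=cv2.cvtColor(a,cv2.COLOR_RGB2HSV)
    m=cv2.inRange(hsv,(6,150,110),(20,255,255)); cs,hi=cv2.findContours(m,cv2.RETR_CCOMP,cv2.CHAIN_APPROX_NONE)
    for c,h in zip(cs,hi[0]):
        if cv2.contourArea(c)<500: continue
        e=plane(p,toimg(c,*hx[:2]),.052)[:,:2].astype(np.float32)
        print(n,"orange","hole" if h[3]>=0 else "outer",cv2.minAreaRect(e),cv2.minEnclosingCircle(e))
p,im,de=d["top"]
cr=lambda q:np.array(q)/4+[120,130]-.375
for nm,q,z in [("nose",[(378,210)],.043),("shank front edges",[(410,187),(410,234)],.046),("shank back edges",[(583,187),(583,236)],.046),
  ("bed end corners top",[(678,76),(708,287)],.04),("rails in/near end top",[(678,70),(711,284)],.054),("platen bottomfront",[(243,131),(262,355)],.076),("bend",[(330,122),(360,335)],.054),("railmouth",[(252,208),(262,272)],.054)]:
    print(nm,plane(p,cr(q),z)[:,:2].round(4).tolist())
C=cloud(p,de)
for uv in [(240,160),(200,165),(177,180),(165,185),(140,155),(274,182),(225,182)]: print(uv,C[uv[1],uv[0]].round(4))
```

```text
holder [[ 0.4908 -0.3126  0.095 ]
 [ 0.5621 -0.3478  0.095 ]
 [ 0.5283 -0.4208  0.095 ]
 [ 0.4573 -0.3848  0.095 ]] [ 0.5096 -0.3665  0.095 ] [np.float64(0.0796), np.float64(0.0795), np.float64(0.0804), np.float64(0.0796)] -26.273637804559797
top handle top 0.5091901421546936 -0.36540406942367554 0.015857800841331482 [ 0.50939232 -0.36540659] 6520.0
top orange outer ((0.5948549509048462, -0.12630078196525574), (0.04936155304312706, 0.050015341490507126), 89.96859741210938) ((0.5948888063430786, -0.1265639215707779), 0.03367948904633522)
top orange hole ((0.5941722989082336, -0.12625272572040558), (0.028651783242821693, 0.027619589120149612), 44.595211029052734) ((0.594318687915802, -0.12612873315811157), 0.014764228835701942)
scene handle top 0.5095539689064026 -0.3671659827232361 0.016515297815203667 [ 0.50961374 -0.36727631] 8168.5
scene orange outer ((0.5965307950973511, -0.12989942729473114), (0.05157625302672386, 0.049408573657274246), 89.53113555908203) ((0.5967624187469482, -0.12979656457901), 0.03395054116845131)
scene orange hole ((0.5969854593276978, -0.13026711344718933), (0.029743816703557968, 0.02669772319495678), 28.92708396911621) ((0.5970335006713867, -0.1303548812866211), 0.015108766965568066)
nose [[0.5965, 0.0474]]
shank front edges [[0.6125, 0.0241], [0.5783, 0.024]]
shank back edges [[0.6114, -0.1003], [0.5757, -0.0998]]
bed end corners top [[0.6944, -0.1709], [0.5388, -0.1891]]
rails in/near end top [[0.6953, -0.1699], [0.5392, -0.19]]
platen bottomfront [[0.6485, 0.1406], [0.4895, 0.1246]]
bend [[0.6592, 0.0814], [0.5052, 0.0587]]
railmouth [[0.5969, 0.1368], [0.5507, 0.1289]]
(240, 160) [ 0.661  -0.0274  0.0424]
(200, 165) [0.6467 0.0884 0.0456]
(177, 180) [0.5975 0.1488 0.0783]
(165, 185) [0.5832 0.1821 0.0804]
(140, 155) [0.6354 0.2168 0.228 ]
(274, 182) [ 0.5964 -0.1253  0.0359]
(225, 182) [0.5959 0.0158 0.0464]
```

The close crops confirm the choice: the small blue handle at top (366,206) sits in the white block, with radius 16 mm measured at z=0.155. The free-standing blue one at (417,224) is larger. Measurements:

- **Stick:** (0.5095, -0.366).
- **Hole:** about (0.595, -0.128).
- **Nose:** (0.5965, 0.047). Hole to nose is 175 mm, as it should be.
- **Mouth:** about (0.572, 0.135), with press +x pointing about 98° in world.

Next I move above the stick, turned so the gripper clears the press later.

>>> step_arm --series '[[[0.0918,0.04,0.03,0.01,7],[0.0918,0.073,0.055,0.01,14],[0.0918,0.106,0.08,0.01,21],[0.0918,0.139,0.104,0.01,28],[0.0918,0.172,0.129,0.01,35],[0.0918,0.205,0.153,0.01,42],[0.0918,0.238,0.178,0.01,47],[0.0918,0.271,0.203,0.01,47],[0.0918,0.2955,0.2207,0.01,47],[0.0918,0.2955,0.2207,0.01,47],[0.0918,0.2955,0.2207,0.01,47],[0.0918,0.2955,0.2207,0.01,47]]]' --squeeze 40

```text
clock: 1.15
position: [0.5089, -0.3666, 0.2497]
ee_rot: [-2.618, -1.734, 0.003]
force: [-0.7, -0.6, -0.3]
width: 1.0
```

```bash
cat > look.py <<'E'
from cell import observe, eyes
from h import *
import sys
o=observe(); print({k:np.round(o[k],4).tolist() for k in ["clock","position","ee_rot","joints","force","ft_torque","width"]})
d={}
tag=sys.argv[1]
for n in sys.argv[2:]:
    p=eyes.camera_params(n); im,de=eyes.get_image(n); d[n]=(p,im,de)
    cv2.imwrite(f"pics/{n}_{tag}.png",im[:,:,::-1])
pickle.dump(d,open(f"{tag}.pkl","wb"))
E
python3 look.py a wrist
```

```text
{'clock': 1.15, 'position': [0.5089, -0.3666, 0.2497], 'ee_rot': [-2.618, -1.7339, 0.003], 'joints': [0.7036, 0.449, -0.2436, 1.5359, 0.1148, 1.1729, 0.0376], 'force': [-0.6863, -0.5801, -0.2996], 'ft_torque': [-0.0885, -0.0762, 0.006], 'width': 0.9998}
```

View pics/wrist_a.png

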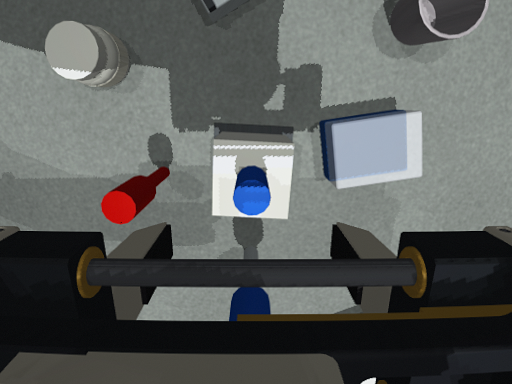

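Run:
```python
from h import *
p,im,de=pickle.load(open("a.pkl","rb"))["wrist"]
print(proj(p,[[.5095,-.366,.155],[.5095,-.366,.095]]))
hsv=cv2.cvtColor(im,cv2.COLOR_RGB2HSV)
m=cv2.inRange(hsv,(100,150,150),(125,255,255)); m[240:]=0
e=cv2.findContours(m,cv2.RETR_EXTERNAL,cv2.CHAIN_APPROX_NONE)[0]; c=max(e,key=cv2.contourArea)
lo=c[:,0][c[:,0,1]>195]; q=plane(p,lo,.155)[:,:2]
A=np.c_[2*q,np.ones(len(q))]; s=np.linalg.lstsq(A,(q**2).sum(1),rcond=None)[0]
print("circle",s[:2],np.sqrt(s[2]+s[:2]@s[:2]), cv2.boundingRect(c))
# holder edges
print(plane(p,[(215,143),(293,143),(289,218),(212,215)],.095).round(4))
```

```text
[[252.71886486 197.89810216]
 [252.50558495 180.25121128]]
circle [ 0.50852887 -0.36512184] 0.01484543277760669 (233, 186, 37, 29)
[[ 0.4901 -0.3166  0.095 ]
 [ 0.5611 -0.3466  0.095 ]
 [ 0.5291 -0.4191  0.095 ]
 [ 0.4553 -0.3842  0.095 ]]
```

The wrist view shows the small blue handle at (252,198), right where the estimate projects. I'll go down and grip.

>>> step_arm --series '[[[0.0918,0.0003,0.0005,-0.035,0],[0.0918,0.0003,0.0005,-0.07,0],[0.0918,0.0003,0.0005,-0.105,0],[0.0918,0.0003,0.0005,-0.13,0],[0.0918,0.0003,0.0005,-0.1357,0],[0.0918,0.0003,0.0005,-0.1357,0],[0.0918,0.0003,0.0005,-0.1357,0],[0.02,0.0003,0.0005,-0.1357,0],[0.02,0.0003,0.0005,-0.1357,0],[0.02,0.0003,0.0005,-0.1357,0],[0.02,0.0003,0.0005,-0.1357,0],[0.02,0.0003,0.0005,-0.1357,0],[0.02,0.0003,0.0005,-0.1357,0],[0.02,0.0003,0.0005,-0.1357,0],[0.02,0.0003,0.0005,-0.1357,0],[0.02,0.0003,0.0005,-0.1357,0]]]' --squeeze 55

```text
clock: 2.53
position: [0.5086, -0.3668, 0.1141]
ee_rot: [-2.62, -1.732, 0.003]
force: [-0.0, 0.2, 0.4]
width: 0.397
```

```bash
python3 look.py b wrist
```

```text
{'clock': 2.5333, 'position': [0.5086, -0.3668, 0.1141], 'ee_rot': [-2.6196, -1.7318, 0.0034], 'joints': [0.6934, 0.5754, -0.2291, 1.689, 0.1604, 0.8977, -0.003], 'force': [-0.0472, 0.2111, 0.3516], 'ft_torque': [-0.0375, -0.0923, -0.0289], 'width': 0.3967}
```

View pics/wrist_b.png

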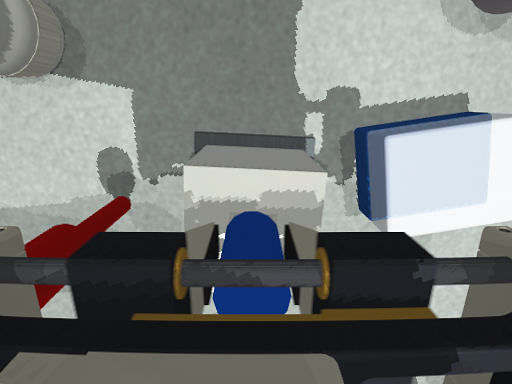

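The picture shows the blue handle between the pads at (252,265). The opening reads 36 mm, so the fingers may still be closing.

>>> step_arm --series '[[[0.02,0,0,0,0],[0.02,0,0,0,0],[0.02,0,0,0,0],[0.02,0,0,0,0]]]'

```text
clock: 2.92
position: [0.5086, -0.3668, 0.1141]
ee_rot: [-2.62, -1.732, 0.003]
force: [0.3, -0.8, 0.5]
width: 0.34
```

>>> step_arm --series '[[[0.02,0,0,0,0],[0.02,0,0,0,0],[0.02,0,0,0,0]]]'

```text
clock: 3.17
position: [0.5086, -0.3669, 0.114]
ee_rot: [-2.62, -1.732, 0.003]
force: [-0.2, -0.6, 0.7]
width: 0.337
```

Gripped: the opening is 31 mm and steady. I lift it out.

>>> step_arm --series '[[[0.02,0,0,0.01,0],[0.02,0,0,0.03,0],[0.02,0,0,0.06,0],[0.02,0,0,0.09,0],[0.02,0,0,0.12,0],[0.02,0,0,0.14,0],[0.02,0,0,0.14,0],[0.02,0,0,0.14,0],[0.02,0,0,0.14,0]]]'

```text
clock: 3.92
position: [0.508, -0.3666, 0.2534]
ee_rot: [-2.619, -1.731, 0.004]
force: [-0.4, -0.2, -1.2]
width: 0.343
```

```bash
python3 look.py c top scene
python3 - <<'E'
from h import *
d=pickle.load(open("c.pkl","rb"))
a=cv2.resize(d["scene"][1][190:320,90:250],None,fx=5,fy=5,interpolation=cv2.INTER_CUBIC)[:600,:800]
cv2.imwrite("pics/c_c.png",a[:,:,::-1])
E
```

```text
{'clock': 3.9167, 'position': [0.508, -0.3666, 0.2534], 'ee_rot': [-2.6186, -1.7314, 0.0042], 'joints': [0.7046, 0.4459, -0.2443, 1.5314, 0.1143, 1.1816, 0.0372], 'force': [-0.3815, -0.164, -1.2326], 'ft_torque': [0.0071, -0.1028, 0.0202], 'width': 0.3425}
```

View pics/c_c.png

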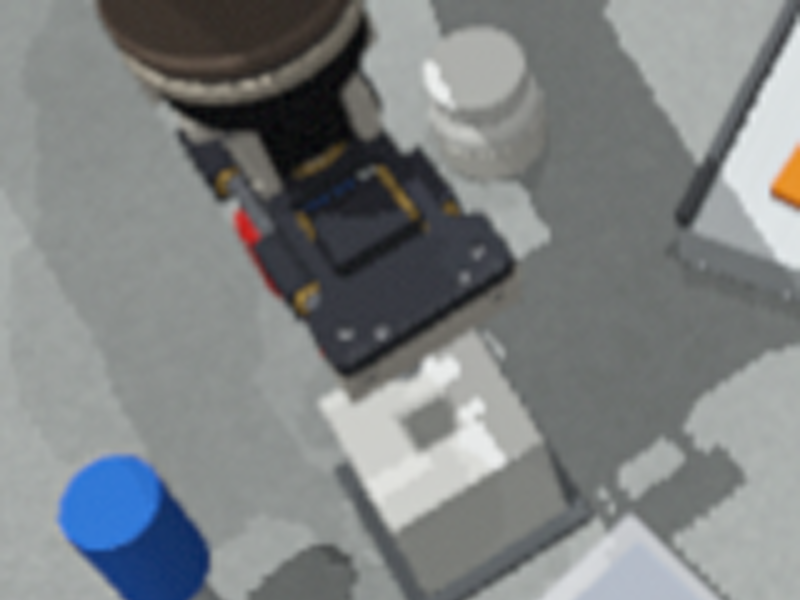

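View pics/top_c.png

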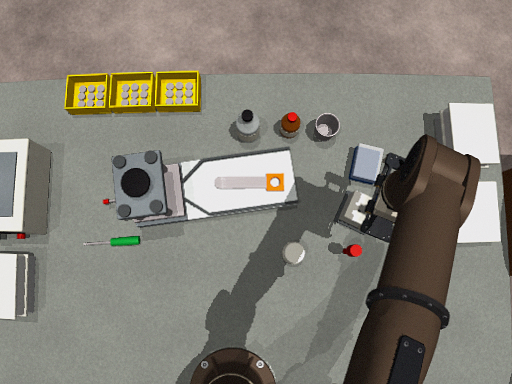

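The block's hole is now empty in the crop at (428,420), and the force shows the stick's 1.2 N weight. The larger blue stick and the red one have not moved. Next I go above the blade's hole.

>>> step_arm --series '[[[0.02,0.012,0.033,0,0],[0.02,0.025,0.068,0,0],[0.02,0.038,0.104,0,0],[0.02,0.051,0.139,0,0],[0.02,0.064,0.175,-0.01,0],[0.02,0.077,0.21,-0.03,0],[0.02,0.0875,0.2386,-0.05,0],[0.02,0.0875,0.2386,-0.06,0],[0.02,0.0875,0.2386,-0.06,0],[0.02,0.0875,0.2386,-0.06,0]]]'

```text
clock: 4.85
position: [0.5943, -0.1284, 0.1913]
ee_rot: [-2.616, -1.73, 0.009]
force: [0.1, -0.6, -1.3]
width: 0.34
```

```bash
python3 look.py d wrist scene;python3 - <<'E'
from h import *
d=pickle.load(open("d.pkl","rb"))
a=cv2.resize(d["scene"][1][140:270,190:350],None,fx=5,fy=5,interpolation=cv2.INTER_CUBIC)[:600,:800]
cv2.imwrite("pics/c_d.png",a[:,:,::-1])
c=pickle.load(open("c.pkl","rb"))["scene"][0]
print("holder hole scene",plane(c,[(175.2,273.6)],.095))
E
```

```text
{'clock': 4.85, 'position': [0.5943, -0.1284, 0.1913], 'ee_rot': [-2.6161, -1.7299, 0.0094], 'joints': [0.3355, 0.4774, -0.3039, 1.651, 0.159, 1.0456, -0.4198], 'force': [0.1386, -0.5714, -1.2605], 'ft_torque': [-0.0627, -0.0587, -0.0541], 'width': 0.3404}
holder hole scene [[ 0.50846092 -0.36678671  0.095     ]]
```

View pics/wrist_d.png

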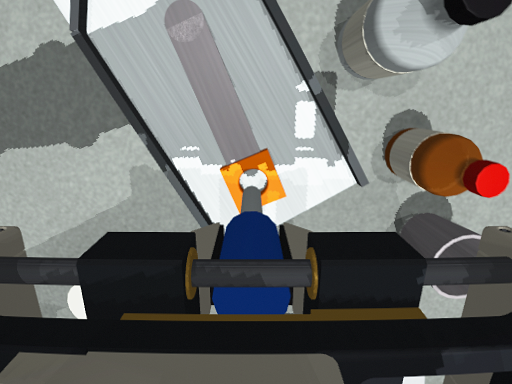

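View pics/c_d.png

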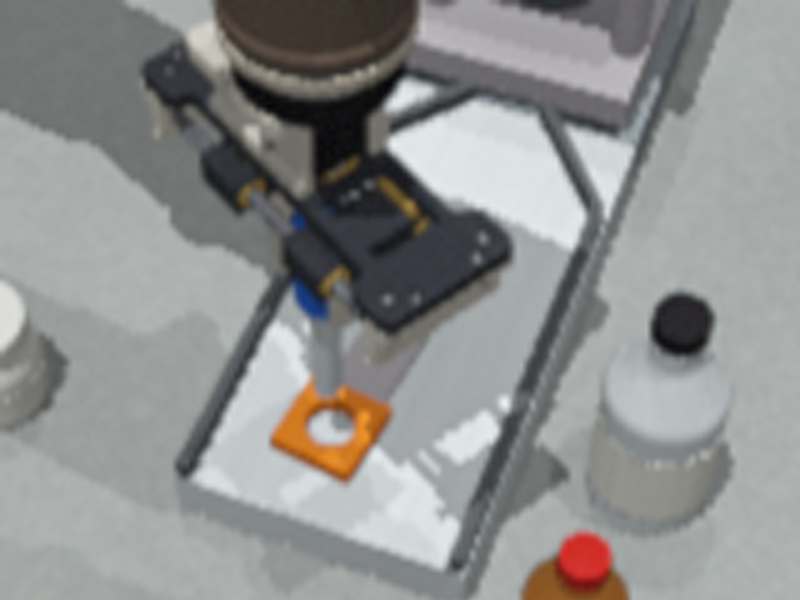

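The wrist view shows the shaft pointing into the hole near (253,182), with the tip still about 35 mm above. I'll measure both.

Run:
```python
from h import *
d=pickle.load(open("d.pkl","rb"))
p,im,de=d["wrist"]
f=8;x0,y0=205,135
a=cv2.resize(im[y0:y0+75,x0:x0+95],None,fx=f,fy=f,interpolation=cv2.INTER_CUBIC); cv2.imwrite("pics/c_e.png",a[:,:,::-1])
hsv=cv2.cvtColor(im,cv2.COLOR_RGB2HSV); m=cv2.inRange(hsv,(5,150,110),(20,255,255)); m[:,320:]=0; m[215:]=0
c=max(cv2.findContours(m,cv2.RETR_EXTERNAL,cv2.CHAIN_APPROX_NONE)[0],key=cv2.contourArea)
e=plane(p,cv2.convexHull(c).reshape(-1,2),.052)[:,:2].astype(np.float32); print(cv2.minAreaRect(e), cv2.boxPoints(cv2.minAreaRect(e)))
tcp=np.array([.5943,-.1284,.1913])
print("pred tip",proj(p,[tcp+[0,0,-.104],[.5957,-.1282,.052],[.5965,.0474,.043],[.572,.135,.04]]))
print("nose at px",plane(p,[(170,0)],.043))
```

```text
((0.5951517820358276, -0.12581898272037506), (0.05021956190466881, 0.049372944980859756), 89.47087860107422) [[ 0.5702345  -0.15069972]
 [ 0.61960536 -0.15115567]
 [ 0.6200691  -0.10093825]
 [ 0.5706982  -0.1004823 ]]
pred tip [[252.87796312 195.3689673 ]
 [254.16910365 183.99382371]
 [176.85232981   2.27742265]
 [108.08757859 -84.15870432]]
nose at px [[0.59179219 0.05150811 0.043     ]]
```

View pics/c_e.png

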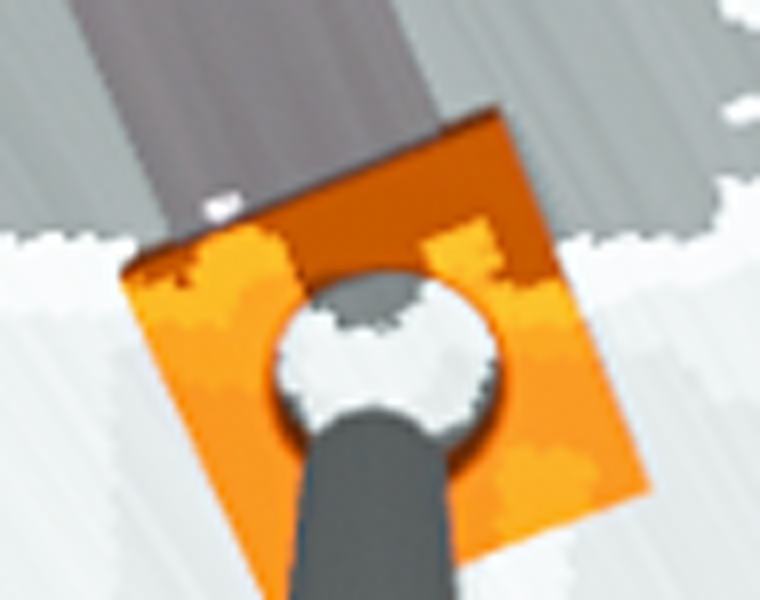

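Tip and hole show the same small bias of about (-1.5,-2) px against the prediction, so their relative alignment is good to about 1 mm. I lower into the hole, stopping about 5 mm above the bed.

>>> step_arm --series '[[[0.02,0.0014,0.0005,-0.01,0],[0.02,0.0014,0.0005,-0.02,0],[0.02,0.0014,0.0005,-0.028,0],[0.02,0.0014,0.0005,-0.034,0],[0.02,0.0014,0.0005,-0.038,0],[0.02,0.0014,0.0005,-0.042,0],[0.02,0.0014,0.0005,-0.042,0],[0.02,0.0014,0.0005,-0.042,0]]]'

```text
clock: 5.62
position: [0.5965, -0.1291, 0.1509]
ee_rot: [-2.62, -1.728, 0.006]
force: [-0.8, 0.5, -1.0]
width: 0.342
```

```bash
python3 look.py e wrist scene;python3 - <<'E'
from h import *
d=pickle.load(open("e.pkl","rb"))
im=d["wrist"][1]
a=cv2.resize(im[130:230,190:330],None,fx=4,fy=4,interpolation=cv2.INTER_CUBIC)
b=cv2.resize(d["scene"][1][150:250,220:320],(400,400),interpolation=cv2.INTER_CUBIC)
cv2.imwrite("pics/c_f.png",np.hstack([a[:,:400],b])[:,:,::-1])
E
```

```text
{'clock': 5.6167, 'position': [0.5965, -0.1291, 0.1509], 'ee_rot': [-2.6198, -1.7282, 0.006], 'joints': [0.3298, 0.5195, -0.2965, 1.692, 0.1776, 0.9615, -0.4371], 'force': [-0.7564, 0.5023, -0.9803], 'ft_torque': [-0.0181, -0.1021, -0.0159], 'width': 0.3416}
```

View pics/c_f.png

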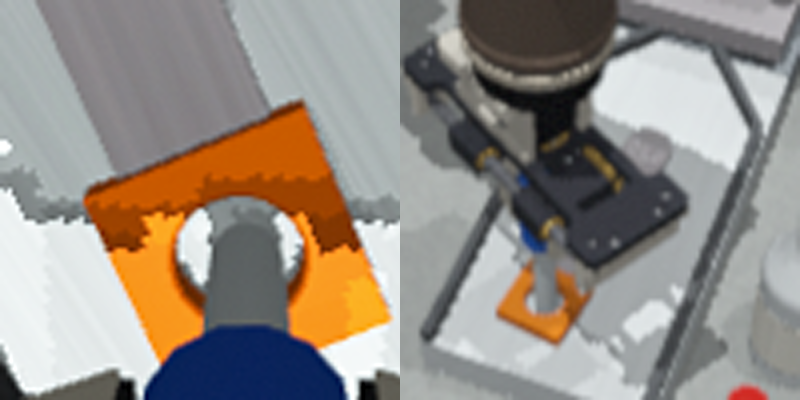

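View pics/wrist_e.png

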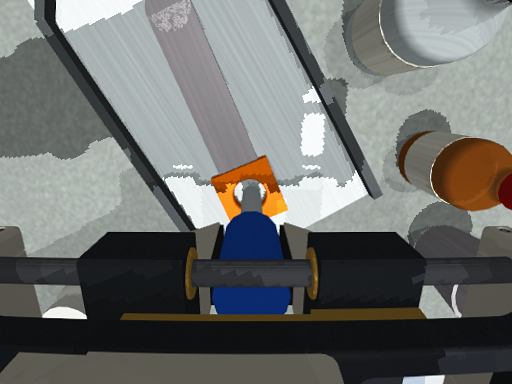

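Run:
```python
from h import *
d=pickle.load(open("d0.pkl","rb"))
p=d["scene"][0]; cr=lambda q:np.array(q)/4+[220,130]-.375
L=plane(p,cr([(28,410),(165,150)]),.054);Rr=plane(p,cr([(248,490),(357,208)]),.054); M=plane(p,cr([(260,114),(314,132)]),.054); pl=plane(p,cr([(203,86),(378,140)]),.050)
for q in (L,Rr,M,pl): v=q[1]-q[0]; print(q[:,:2].round(4).tolist(), np.degrees(np.arctan2(v[1],v[0])).round(2),q.mean(0).round(4)[:2])
p=d["top"][0]; C=cloud(*[d["top"][i] for i in (0,2)])
```

```text
[[0.5397, -0.1896], [0.5086, 0.0582]] 97.15 [ 0.5242 -0.0657]
[[0.6983, -0.1711], [0.6621, 0.0775]] 98.3 [ 0.6802 -0.0468]
[[0.556, 0.1265], [0.6013, 0.1299]] 4.34 [0.5787 0.1282]
[[0.501, 0.1346], [0.6471, 0.1496]] 5.85 [0.574  0.1421]
```

The crop shows the tip inside the hole with orange rim all around it, and no contact force. The press axis refined from both views is 97.8°, with the mouth near (0.574, 0.136). The blade is about 8.4° off, with its hole 15 mm to the side. I swing the rear sideways by stick to square the blade, then look.

>>> step_arm --series '[[[0.02,0.0,0.0,-0.0015,0],[0.02,0.003,0.0004,-0.0015,0],[0.02,0.006,0.0008,-0.0015,0],[0.02,0.009,0.0012,-0.0015,0],[0.02,0.012,0.0017,-0.0015,0],[0.02,0.015,0.0021,-0.0015,0],[0.02,0.018,0.0025,-0.0015,0],[0.02,0.02,0.0028,-0.0015,0],[0.02,0.02,0.0028,-0.0015,0],[0.02,0.02,0.0028,-0.0015,0]]]'

```text
clock: 6.55
position: [0.6173, -0.1262, 0.1498]
ee_rot: [-2.621, -1.729, 0.004]
force: [0.4, 0.7, -1.6]
width: 0.341
```

```bash
cat > bl.py <<'E'
# blade pose from wrist picture: orange head rect + shank
from h import *
import sys
M=np.array([.5742,.136]);ex=np.array([-.1365,.9906]);ey=np.array([-.9906,-.1365])
def pf(q): q=np.asarray(q)[...,:2]-M; return np.c_[q@ex,q@ey]
def head(p,im):
    hsv=cv2.cvtColor(im,cv2.COLOR_RGB2HSV); m=cv2.inRange(hsv,(5,150,110),(20,255,255)); m[:,340:]=0
    cs=cv2.findContours(m,cv2.RETR_EXTERNAL,cv2.CHAIN_APPROX_NONE)[0]; c=max(cs,key=cv2.contourArea)
    return plane(p,c.reshape(-1,2),.052)[:,:2]
E
python3 look.py f wrist top
```

```text
{'clock': 6.55, 'position': [0.6173, -0.1262, 0.1498], 'ee_rot': [-2.6205, -1.7288, 0.004], 'joints': [0.313, 0.5483, -0.2922, 1.6431, 0.1814, 0.9804, -0.445], 'force': [0.4413, 0.6677, -1.5811], 'ft_torque': [-0.0436, -0.0759, -0.0068], 'width': 0.3411}
```

View pics/wrist_f.png

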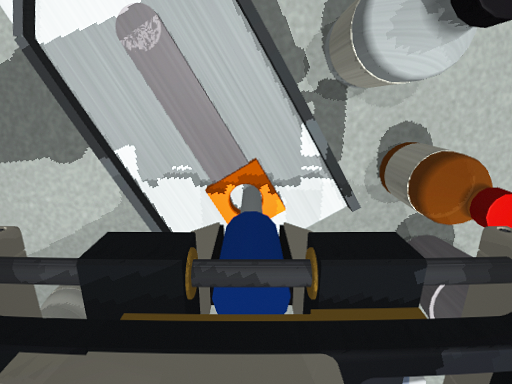

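View pics/top_f.png

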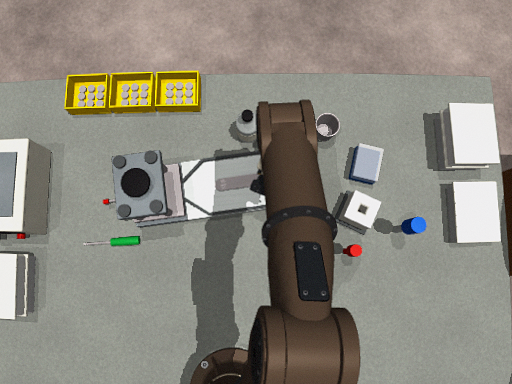

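Run:
```python
from bl import *
p,im,de=pickle.load(open("f.pkl","rb"))["wrist"]
def ln(a,z): q=plane(p,a,z)[:,:2]; v=q[1]-q[0]; print(q.round(4).tolist(),pf(q).round(4).tolist(),np.degrees(np.arctan2(v[1],v[0])).round(2)); return q
ln([(117,22),(208,172)],.046);ln([(157,17),(245,160)],.046)
ln([(38,45),(165,225)],.054);ln([(245,5),(357,208)],.054)
print(pf(plane(p,[(136,4)],.043)))
a=cv2.resize(im[0:240,0:380],None,fx=2,fy=2,interpolation=cv2.INTER_CUBIC); cv2.imwrite("pics/c_g.png",a[:,:,::-1])
q=head(p,im); r=cv2.minAreaRect(cv2.convexHull(q.astype(np.float32)));print(r,pf([r[0]]))
print("stick",pf([[.6173,-.1262]]))
```

```text
[[0.5769, 0.0399], [0.591, -0.0925]] [[-0.0955, 0.0104], [-0.2286, 0.0145]] -83.92
[[0.6064, 0.0304], [0.6237, -0.0954]] [[-0.109, -0.0174], [-0.2359, -0.0175]] -82.13
[[0.5159, 0.0488], [0.5386, -0.1188]] [[-0.0785, 0.0697], [-0.2476, 0.07]] -82.28
[[0.6692, 0.0092], [0.6954, -0.1689]] [[-0.1386, -0.0768], [-0.3185, -0.0784]] -81.63
[[-0.09192116 -0.00871896]]
((0.611355185508728, -0.12474532425403595), (0.050269030034542084, 0.051028721034526825), 7.791400909423828) [[-0.263366   -0.00121419]]
stick [[-0.26561847 -0.00690456]]
```

View pics/c_g.png

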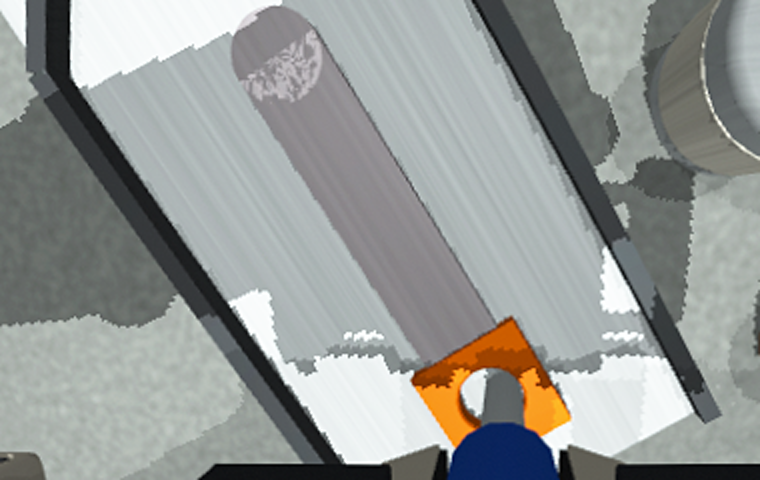

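The blade is now square to the press (head rectangle at 97.8°) and centred to 1–2 mm. I recentre the stick in the hole and push forward about 40 mm.

>>> step_arm --series '[[[0.02,-0.003,-0.0004,0,0],[0.02,-0.0056,-0.0008,0,0],[0.02,-0.0061,0.0032,0,0],[0.02,-0.0067,0.0071,0,0],[0.02,-0.0072,0.0111,0,0],[0.02,-0.0078,0.015,0,0],[0.02,-0.0083,0.019,0,0],[0.02,-0.0089,0.023,0,0],[0.02,-0.0094,0.0269,0,0],[0.02,-0.01,0.0309,0,0],[0.02,-0.0105,0.0349,0,0],[0.02,-0.0111,0.0388,0,0],[0.02,-0.0116,0.0428,0,0],[0.02,-0.0119,0.0448,0,0],[0.02,-0.0119,0.0448,0,0]]]'

```text
clock: 7.9
position: [0.6052, -0.0805, 0.1499]
ee_rot: [-2.619, -1.73, 0.004]
force: [-0.5, 0.3, -0.6]
width: 0.341
```

```bash
python3 look.py g wrist;python3 - <<'E'
from bl import *
p,im,de=pickle.load(open("g.pkl","rb"))["wrist"]
q=head(p,im); r=cv2.minAreaRect(cv2.convexHull(q.astype(np.float32)));print(r,pf([r[0]]))
a=cv2.resize(im[0:240,0:380],None,fx=2,fy=2,interpolation=cv2.INTER_CUBIC); cv2.imwrite("pics/c_h.png",a[:,:,::-1])
E
```

```text
{'clock': 7.9, 'position': [0.6052, -0.0805, 0.1499], 'ee_rot': [-2.6194, -1.7296, 0.0037], 'joints': [0.2534, 0.5207, -0.3021, 1.6935, 0.1808, 0.9583, -0.5195], 'force': [-0.481, 0.3221, -0.6269], 'ft_torque': [-0.0221, -0.0275, -0.0316], 'width': 0.3409}
((0.6062116026878357, -0.08374053239822388), (0.050193868577480316, 0.051148831844329834), 8.161081314086914) [[-0.22204456 -0.00171611]]
```

View pics/c_h.png

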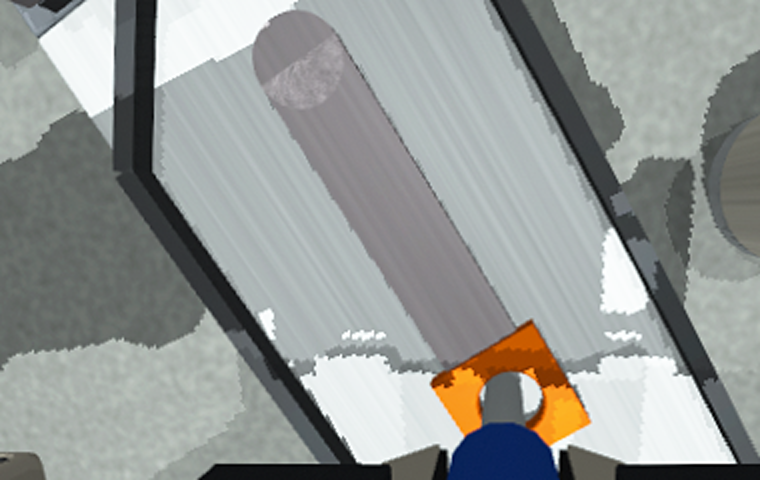

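The blade is still square (98.2°) and centred, with its nose about 50 mm short of the mouth. I push on 30 mm.

>>> step_arm --series '[[[0.02,-0.0005,0.004,0,0],[0.02,-0.0011,0.0079,0,0],[0.02,-0.0016,0.0119,0,0],[0.02,-0.0022,0.0158,0,0],[0.02,-0.0027,0.0198,0,0],[0.02,-0.0033,0.0238,0,0],[0.02,-0.0038,0.0277,0,0],[0.02,-0.0041,0.0297,0,0],[0.02,-0.0041,0.0297,0,0]]]'

```text
clock: 8.7
position: [0.6009, -0.05, 0.1498]
ee_rot: [-2.618, -1.73, 0.004]
force: [0.0, 0.0, -0.5]
width: 0.34
```

```bash
python3 look.py i wrist;python3 - <<'E'
from bl import *
p,im,de=pickle.load(open("i.pkl","rb"))["wrist"]
q=head(p,im); r=cv2.minAreaRect(cv2.convexHull(q.astype(np.float32)));print(r,pf([r[0]]))
a=cv2.resize(im[0:240,0:380],None,fx=2,fy=2,interpolation=cv2.INTER_CUBIC); cv2.imwrite("pics/c_i.png",a[:,:,::-1])
E
```

```text
{'clock': 8.7, 'position': [0.6009, -0.05, 0.1498], 'ee_rot': [-2.6182, -1.7303, 0.0036], 'joints': [0.2095, 0.5107, -0.3079, 1.7123, 0.181, 0.9503, -0.5705], 'force': [0.0252, 0.0111, -0.4629], 'ft_torque': [0.0011, -0.0968, 0.0103], 'width': 0.34}
((0.6019370555877686, -0.053043801337480545), (0.05029844865202904, 0.05126003548502922), 7.963601589202881) [[-0.1910529  -0.00167185]]
```

View pics/c_i.png

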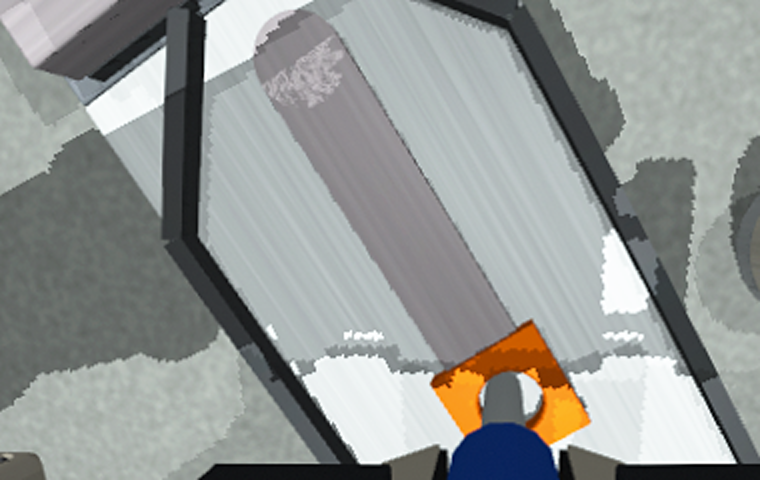

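The nose at (290,15) is heading into the funnel about 17 mm from the mouth, and the force is near zero. I push slowly 22 mm through the mouth.

>>> step_arm --series '[[[0.02,-0.0004,0.003,0,0],[0.02,-0.0008,0.0059,0,0],[0.02,-0.0012,0.0089,0,0],[0.02,-0.0016,0.0119,0,0],[0.02,-0.002,0.0149,0,0],[0.02,-0.0025,0.0178,0,0],[0.02,-0.0029,0.0208,0,0],[0.02,-0.003,0.0218,0,0]]]'

```text
clock: 9.42
position: [0.5978, -0.0278, 0.1499]
ee_rot: [-2.618, -1.731, 0.003]
force: [0.8, -0.5, -1.4]
width: 0.34
```

```bash
python3 look.py j wrist;python3 - <<'E'
from bl import *
p,im,de=pickle.load(open("j.pkl","rb"))["wrist"]
q=head(p,im); r=cv2.minAreaRect(cv2.convexHull(q.astype(np.float32)));print(r,pf([r[0]]))
a=cv2.resize(im[0:240,0:380],None,fx=2,fy=2,interpolation=cv2.INTER_CUBIC); cv2.imwrite("pics/c_j.png",a[:,:,::-1])
E
```

```text
{'clock': 9.4167, 'position': [0.5978, -0.0278, 0.1499], 'ee_rot': [-2.6177, -1.7306, 0.0034], 'joints': [0.1765, 0.5047, -0.312, 1.7235, 0.1814, 0.9456, -0.6087], 'force': [0.8228, -0.5299, -1.4122], 'ft_torque': [-0.4607, -0.0884, -0.0031], 'width': 0.3398}
((0.5988122224807739, -0.031030120328068733), (0.05011207237839699, 0.05125688016414642), 7.992857933044434) [[-0.16881961 -0.00158126]]
```

View pics/c_j.png

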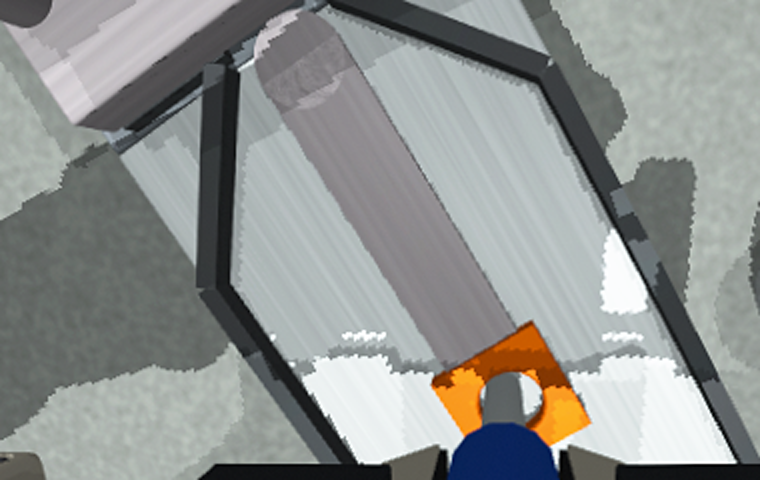

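Run:
```python
from bl import *
p,im,de=pickle.load(open("j.pkl","rb"))["wrist"]
print("rail ends",pf(plane(p,np.array([(237,68),(328,10)])/2,.054)))
print("rail bases",pf(plane(p,np.array([(237,80),(335,14)])/2,.040)))
print("shank L,R",pf(plane(p,np.array([(290,115),(430,355),(355,55),(515,322)])/2,.046)))
a=cv2.resize(im[0:75,90:200],None,fx=7,fy=7,interpolation=cv2.INTER_CUBIC); cv2.imwrite("pics/c_k.png",a[:,:,::-1])
```

```text
rail ends [[-0.00576493  0.01874173]
 [-0.00767109 -0.02105239]]
rail bases [[-0.00377406  0.0247582 ]
 [-0.00483935 -0.02146219]]
shank L,R [[-0.02728919  0.01310153]
 [-0.13540751  0.01794582]
 [-0.02284868 -0.02035555]
 [-0.14168086 -0.02009773]]
```

View pics/c_k.png

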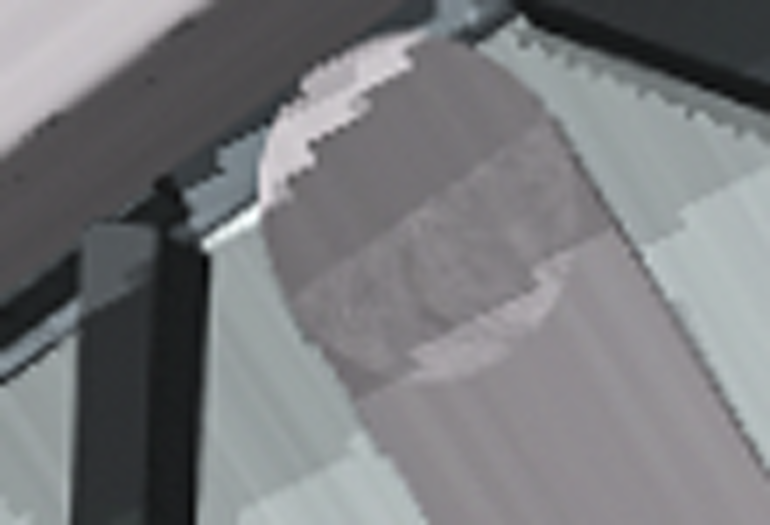

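The blade is within about 1.5 mm of the mouth's centre (3.5 mm is allowed) and is going in. I push on in bounded chunks, watching force and torque.

>>> step_arm --series '[[[0.02,-0.0004,0.003,0,0],[0.02,-0.0008,0.0059,0,0],[0.02,-0.0012,0.0089,0,0],[0.02,-0.0016,0.0119,0,0],[0.02,-0.002,0.0149,0,0],[0.02,-0.0025,0.0178,0,0],[0.02,-0.0029,0.0208,0,0]]]'

```text
clock: 10.05
position: [0.5949, -0.0067, 0.1499]
ee_rot: [-2.618, -1.731, 0.003]
force: [0.1, -1.3, -1.7]
width: 0.34
```

```bash
python3 look.py k wrist;python3 - <<'E'
from bl import *
p,im,de=pickle.load(open("k.pkl","rb"))["wrist"]
q=head(p,im); r=cv2.minAreaRect(cv2.convexHull(q.astype(np.float32)));print(r,pf([r[0]]))
a=cv2.resize(im[0:240,0:380],None,fx=2,fy=2,interpolation=cv2.INTER_CUBIC); cv2.imwrite("pics/c_k2.png",a[:,:,::-1])
E
```

```text
{'clock': 10.05, 'position': [0.5949, -0.0067, 0.1499], 'ee_rot': [-2.6176, -1.7307, 0.0033], 'joints': [0.1443, 0.4999, -0.3155, 1.7323, 0.1822, 0.9418, -0.6456], 'force': [0.0912, -1.2867, -1.7348], 'ft_torque': [-0.5011, -0.1391, 0.0283], 'width': 0.3399}
((0.5957970023155212, -0.009941017255187035), (0.050164636224508286, 0.05119430646300316), 7.819288730621338) [[-0.14751716 -0.00147304]]
```

View pics/c_k2.png

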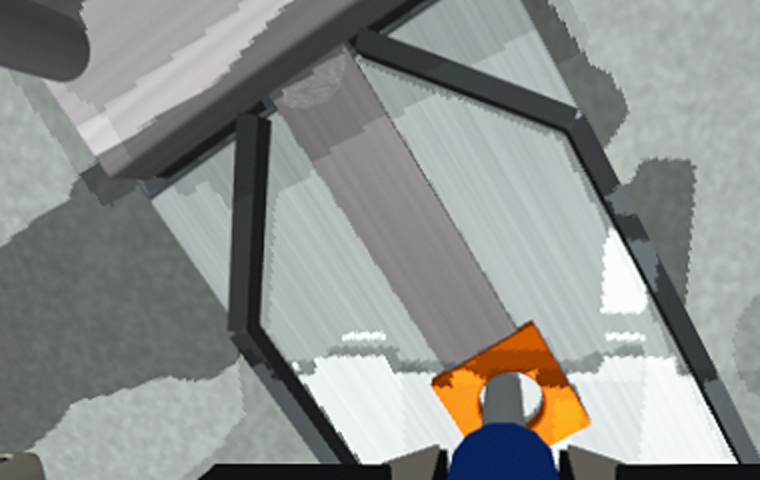

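The nose is inside the gap at about 27 mm, sliding freely with about 1.3 N and -0.5 N m. Another 21 mm.

>>> step_arm --series '[[[0.02,-0.0004,0.003,0,0],[0.02,-0.0008,0.0059,0,0],[0.02,-0.0012,0.0089,0,0],[0.02,-0.0016,0.0119,0,0],[0.02,-0.002,0.0149,0,0],[0.02,-0.0025,0.0178,0,0],[0.02,-0.0029,0.0208,0,0]]]'

```text
clock: 10.68
position: [0.5918, 0.0153, 0.1499]
ee_rot: [-2.616, -1.731, 0.003]
force: [-0.3, -1.1, -1.9]
width: 0.34
```

```bash
python3 look.py l
```

```text
{'clock': 10.6833, 'position': [0.5918, 0.0153, 0.1499], 'ee_rot': [-2.6165, -1.7315, 0.003], 'joints': [0.1107, 0.4962, -0.3195, 1.7395, 0.1827, 0.9388, -0.6832], 'force': [-0.3364, -1.0932, -1.9047], 'ft_torque': [-0.4579, -0.1391, 0.0064], 'width': 0.3401}
```

>>> step_arm --series '[[[0.02,-0.0003,0.002,0,0],[0.02,-0.0006,0.004,0,0],[0.02,-0.0008,0.0059,0,0],[0.02,-0.0011,0.0079,0,0]]]'

```text
clock: 11.02
position: [0.5907, 0.0233, 0.1499]
ee_rot: [-2.617, -1.731, 0.003]
force: [-0.2, -2.2, -1.3]
width: 0.344
```

```bash
python3 look.py m wrist;python3 - <<'E'
from bl import *
p,im,de=pickle.load(open("m.pkl","rb"))["wrist"]
q=head(p,im); r=cv2.minAreaRect(cv2.convexHull(q.astype(np.float32)));print(r,pf([r[0]]))
E
```

```text
{'clock': 11.0167, 'position': [0.5907, 0.0233, 0.1499], 'ee_rot': [-2.6166, -1.7313, 0.0031], 'joints': [0.0981, 0.4951, -0.3208, 1.7416, 0.1831, 0.938, -0.6976], 'force': [-0.2039, -2.2287, -1.3077], 'ft_torque': [-0.516, -0.1508, 0.0435], 'width': 0.3439}
((0.5915836095809937, 0.020102504640817642), (0.0502542145550251, 0.05126446485519409), 7.689504623413086) [[-0.11718092 -0.0014002 ]]
```

The nose is at about 56–58 mm, still plain sliding friction. From here I feel forward 1 mm at a time.

>>> step_arm --series '[[[0.02,-0.0001,0.0005,0,0],[0.02,-0.0001,0.001,0,0]]]'

```text
clock: 11.23
position: [0.5905, 0.025, 0.1499]
ee_rot: [-2.616, -1.732, 0.003]
force: [-0.1, -1.1, -1.5]
width: 0.337
```

```bash
python3 look.py n
```

```text
{'clock': 11.2333, 'position': [0.5905, 0.025, 0.1499], 'ee_rot': [-2.6158, -1.7319, 0.0029], 'joints': [0.096, 0.495, -0.3214, 1.7419, 0.1829, 0.9379, -0.6997], 'force': [-0.0948, -1.1231, -1.468], 'ft_torque': [-0.4636, -0.117, 0.0223], 'width': 0.3371}
```

>>> step_arm --series '[[[0.02,-0.0001,0.0005,0,0],[0.02,-0.0001,0.001,0,0]]]'

```text
clock: 11.4
position: [0.5904, 0.0259, 0.1499]
ee_rot: [-2.616, -1.732, 0.003]
force: [-0.3, -1.8, -2.0]
width: 0.347
```

```bash
python3 look.py n
```

```text
{'clock': 11.4, 'position': [0.5904, 0.0259, 0.1499], 'ee_rot': [-2.6159, -1.7318, 0.003], 'joints': [0.0944, 0.4949, -0.3214, 1.742, 0.1831, 0.9379, -0.7015], 'force': [-0.2894, -1.7936, -2.0068], 'ft_torque': [-0.5011, -0.0893, -0.0016], 'width': 0.3466}
```

>>> step_arm --series '[[[0.02,-0.0001,0.0007,0,0],[0.02,-0.0002,0.0014,0,0]]]'

```text
clock: 11.57
position: [0.5902, 0.0272, 0.1499]
ee_rot: [-2.616, -1.731, 0.003]
force: [-0.1, -1.8, -1.5]
width: 0.342
```

>>> step_arm --series '[[[0.02,-0.0001,0.0007,0,0],[0.02,-0.0002,0.0014,0,0]]]'

```text
clock: 11.73
position: [0.59, 0.0287, 0.1499]
ee_rot: [-2.616, -1.731, 0.003]
force: [0.4, -2.0, -2.4]
width: 0.345
```

>>> step_arm --series '[[[0.02,-0.0001,0.0007,0,0],[0.02,-0.0002,0.0014,0,0]]]'

```text
clock: 11.9
position: [0.5898, 0.0302, 0.1498]
ee_rot: [-2.616, -1.731, 0.003]
force: [0.1, -1.7, -1.7]
width: 0.34
```

>>> step_arm --series '[[[0.02,-0.0001,0.0007,0,0],[0.02,-0.0002,0.0014,0,0]]]'

```text
clock: 12.07
position: [0.5896, 0.0317, 0.1499]
ee_rot: [-2.616, -1.732, 0.003]
force: [-0.4, -1.5, -1.5]
width: 0.342
```

>>> step_arm --series '[[[0.02,-0.0001,0.0007,0,0],[0.02,-0.0002,0.0014,0,0]]]'

```text
clock: 12.23
position: [0.5893, 0.0332, 0.1499]
ee_rot: [-2.616, -1.732, 0.003]
force: [1.0, -1.2, -1.9]
width: 0.342
```

>>> step_arm --series '[[[0.02,-0.0001,0.0007,0,0],[0.02,-0.0002,0.0014,0,0]]]'

```text
clock: 12.4
position: [0.5891, 0.0347, 0.1498]
ee_rot: [-2.616, -1.732, 0.003]
force: [0.2, -1.8, -1.7]
width: 0.34
```

>>> step_arm --series '[[[0.02,-0.0001,0.0007,0,0],[0.02,-0.0002,0.0014,0,0]]]'

```text
clock: 12.57
position: [0.5889, 0.0362, 0.1499]
ee_rot: [-2.616, -1.731, 0.003]
force: [-0.2, -1.1, -2.5]
width: 0.341
```

>>> step_arm --series '[[[0.02,-0.0001,0.0007,0,0],[0.02,-0.0002,0.0014,0,0]]]'

```text
clock: 12.73
position: [0.5887, 0.0377, 0.1499]
ee_rot: [-2.616, -1.732, 0.003]
force: [-1.2, -1.4, -1.3]
width: 0.342
```

>>> step_arm --series '[[[0.02,-0.0001,0.0007,0,0],[0.02,-0.0002,0.0014,0,0]]]'

```text
clock: 12.9
position: [0.5885, 0.0392, 0.1499]
ee_rot: [-2.616, -1.732, 0.003]
force: [-0.2, -1.0, -1.9]
width: 0.34
```

>>> step_arm --series '[[[0.02,-0.0001,0.0007,0,0],[0.02,-0.0002,0.0014,0,0]]]'

```text
clock: 13.07
position: [0.5883, 0.0406, 0.1499]
ee_rot: [-2.616, -1.732, 0.003]
force: [0.7, -0.9, -0.4]
width: 0.338
```

```bash
cat > cap.py <<'E'
from h import *
import sys
for t in sys.argv[1:]:
    d=pickle.load(open(t+".pkl","rb"))
    p,im,de=d["top"]; x0,y0=98,194
    a=cv2.resize(im[y0:y0+16,x0:x0+20],None,fx=8,fy=8,interpolation=cv2.INTER_CUBIC)
    h=cv2.cvtColor(a,cv2.COLOR_RGB2HSV); m=cv2.inRange(h,(0,140,60),(6,255,255))|cv2.inRange(h,(174,140,60),(180,255,255))
    M=cv2.moments(m,True); print(t,M["m10"]/M["m00"]/8+x0,M["m01"]/M["m00"]/8+y0,M["m00"]/64)
E
python3 look.py n top; python3 cap.py d0 n
```

```text
{'clock': 13.0667, 'position': [0.5883, 0.0406, 0.1499], 'ee_rot': [-2.616, -1.7315, 0.003], 'joints': [0.0712, 0.4933, -0.3237, 1.7452, 0.1838, 0.9366, -0.7278], 'force': [0.714, -0.8655, -0.3873], 'ft_torque': [-0.4899, -0.1439, 0.0025], 'width': 0.3379}
d0 105.98735294117647 201.58558823529413 26.5625
n 106.01272942569568 201.6197454114861 26.390625
```

The cap has not moved, so the stop is still ahead. I continue.

>>> step_arm --series '[[[0.02,-0.0001,0.0007,0,0],[0.02,-0.0002,0.0014,0,0]]]'

```text
clock: 13.28
position: [0.588, 0.0423, 0.1499]
ee_rot: [-2.616, -1.732, 0.003]
force: [-0.4, -1.0, -2.1]
width: 0.34
```

>>> step_arm --series '[[[0.02,-0.0001,0.0007,0,0],[0.02,-0.0002,0.0014,0,0]]]'

```text
clock: 13.45
position: [0.5878, 0.0438, 0.1499]
ee_rot: [-2.616, -1.732, 0.003]
force: [0.5, -1.5, -2.1]
width: 0.345
```

>>> step_arm --series '[[[0.02,-0.0001,0.0007,0,0],[0.02,-0.0002,0.0014,0,0]]]'

```text
clock: 13.62
position: [0.5876, 0.0453, 0.1499]
ee_rot: [-2.616, -1.732, 0.003]
force: [0.1, -1.7, -1.8]
width: 0.341
```

>>> step_arm --series '[[[0.02,-0.0001,0.0007,0,0],[0.02,-0.0002,0.0014,0,0]]]'

```text
clock: 13.78
position: [0.5873, 0.0468, 0.1498]
ee_rot: [-2.616, -1.732, 0.003]
force: [-0.8, -1.4, -2.1]
width: 0.339
```

>>> step_arm --series '[[[0.02,-0.0001,0.0007,0,0],[0.02,-0.0002,0.0014,0,0]]]'

```text
clock: 13.95
position: [0.5872, 0.048, 0.1499]
ee_rot: [-2.616, -1.732, 0.003]
force: [-0.1, -3.6, -1.5]
width: 0.341
```

```bash
python3 look.py o top; python3 cap.py d0 o;  python3 look.py o2
```

```text
{'clock': 13.95, 'position': [0.5872, 0.048, 0.1499], 'ee_rot': [-2.6159, -1.7319, 0.003], 'joints': [0.0593, 0.4927, -0.3248, 1.7464, 0.1844, 0.9361, -0.741], 'force': [-0.0583, -3.6236, -1.5114], 'ft_torque': [-0.9917, -0.2901, 0.0541], 'width': 0.3406}
d0 105.98735294117647 201.58558823529413 26.5625
o 106.03344136711844 201.61623453152623 26.515625
{'clock': 14.0, 'position': [0.5872, 0.048, 0.1499], 'ee_rot': [-2.6161, -1.7319, 0.0031], 'joints': [0.0592, 0.4927, -0.3247, 1.7464, 0.1845, 0.9361, -0.7411], 'force': [0.4486, -2.2594, -1.9381], 'ft_torque': [-0.89, -0.2526, -0.0082], 'width': 0.3383}
```

The reaction torque doubled (-0.49 to -0.99 N m, about 3.3 N) and the cap has not moved, so this looks like contact. One more 0.4 mm step to confirm.

>>> step_arm --series '[[[0.02,0,0.0004,0,0],[0.02,0,0.0004,0,0]]]'

```text
clock: 14.17
position: [0.5872, 0.0481, 0.1499]
ee_rot: [-2.616, -1.732, 0.004]
force: [0.5, -2.8, -1.1]
width: 0.345
```

```bash
python3 look.py p top wrist; python3 cap.py d0 p
python3 - <<'E'
from bl import *
p,im,de=pickle.load(open("p.pkl","rb"))["wrist"]
q=head(p,im); r=cv2.minAreaRect(cv2.convexHull(q.astype(np.float32)));print(r,pf([r[0]]))
E
```

```text
{'clock': 14.1667, 'position': [0.5872, 0.0481, 0.1499], 'ee_rot': [-2.6165, -1.7319, 0.0035], 'joints': [0.0586, 0.4927, -0.3245, 1.7463, 0.1848, 0.9363, -0.7418], 'force': [0.5374, -2.785, -1.122], 'ft_torque': [-0.9865, -0.2021, 0.022], 'width': 0.3447}
d0 105.98735294117647 201.58558823529413 26.5625
p 106.02193242442205 201.60506816834618 26.359375
((0.588054895401001, 0.044448137283325195), (0.05018727481365204, 0.05121329799294472), 7.714618682861328) [[-0.09258247 -0.00122783]]
```

>>> step_arm --series '[[[0.02,-0.0001,0.0008,0,0],[0.02,-0.0001,0.0008,0,0],[0.02,-0.0001,0.0008,0,0]]]'

```text
clock: 14.52
position: [0.5872, 0.0484, 0.1499]
ee_rot: [-2.617, -1.732, 0.004]
force: [1.2, -5.3, -1.0]
width: 0.341
```

```bash
python3 look.py q top; python3 cap.py d0 q
```

```text
{'clock': 14.5167, 'position': [0.5872, 0.0484, 0.1499], 'ee_rot': [-2.6172, -1.7316, 0.0038], 'joints': [0.0576, 0.4926, -0.3241, 1.7464, 0.1852, 0.9363, -0.7432], 'force': [1.1907, -5.2837, -0.9755], 'ft_torque': [-1.4335, -0.3667, -0.0198], 'width': 0.3414}
d0 105.98735294117647 201.58558823529413 26.5625
q 106.01901696898771 201.62207431246344 26.703125
```

The force rose to about 5 N with only 0.3 mm of motion, and the cap is still. The blade is against the stop. I back off 5.5 mm within the hole and lift out.

>>> step_arm --series '[[[0.02,0.0003,-0.002,0,0],[0.02,0.0006,-0.004,0,0],[0.02,0.0008,-0.0056,0,0],[0.02,0.0008,-0.0056,0,0],[0.02,0.0008,-0.0056,0.005,0],[0.02,0.0008,-0.0056,0.015,0],[0.02,0.0008,-0.0056,0.035,0],[0.02,0.0008,-0.0056,0.065,0],[0.02,0.0008,-0.0056,0.095,0],[0.02,0.0008,-0.0056,0.11,0],[0.02,0.0008,-0.0056,0.11,0],[0.02,0.0008,-0.0056,0.11,0]]]'

```text
clock: 15.57
position: [0.5885, 0.0433, 0.2614]
ee_rot: [-2.618, -1.733, -0.0]
force: [0.3, 0.4, -2.5]
width: 0.34
```

```bash
python3 look.py r wrist
python3 - <<'E'
from bl import *
p,im,de=pickle.load(open("r.pkl","rb"))["wrist"]
q=head(p,im); r=cv2.minAreaRect(cv2.convexHull(q.astype(np.float32)));print(r,pf([r[0]]))
E
```

```text
{'clock': 15.5667, 'position': [0.5885, 0.0433, 0.2614], 'ee_rot': [-2.6178, -1.7326, -0.0001], 'joints': [0.0813, 0.3896, -0.3402, 1.6087, 0.1358, 1.1677, -0.6903], 'force': [0.2612, 0.3846, -2.512], 'ft_torque': [-0.0941, -0.0254, 0.004], 'width': 0.3398}
((0.588167130947113, 0.04154718667268753), (0.050937168300151825, 0.04396119341254234), 4.545848369598389) [[-0.09547147 -0.00094303]]
```

View pics/wrist_r.png

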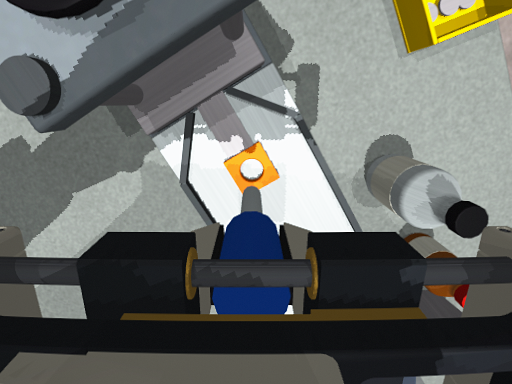

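The wrist view shows the orange head outside the mouth at (251,168) with its hole clear, and the stick free. I carry it back above the holder.

>>> step_arm --series '[[[0.02,-0.005,-0.025,0,0],[0.02,-0.0115,-0.06,0,0],[0.02,-0.0185,-0.096,0,0],[0.02,-0.0255,-0.132,0,0],[0.02,-0.0325,-0.168,0,0],[0.02,-0.0395,-0.204,0,0],[0.02,-0.0465,-0.24,0,0],[0.02,-0.0535,-0.276,0,0],[0.02,-0.0605,-0.312,0,0],[0.02,-0.0675,-0.348,0,0],[0.02,-0.074,-0.382,-0.01,0],[0.02,-0.078,-0.402,-0.02,0],[0.02,-0.0795,-0.4098,-0.026,0],[0.02,-0.0795,-0.4098,-0.026,0],[0.02,-0.0795,-0.4098,-0.026,0],[0.02,-0.0795,-0.4098,-0.026,0]]]'

```text
clock: 16.95
position: [0.5093, -0.3645, 0.234]
ee_rot: [-2.614, -1.735, 0.002]
force: [1.1, 0.7, -1.8]
width: 0.337
```

```bash
python3 look.py s wrist scene top; python3 cap.py s
python3 - <<'E'
from bl import *
d=pickle.load(open("s.pkl","rb"))
p,im,de=d["wrist"]
a=cv2.resize(im[120:230,190:320],None,fx=4,fy=4,interpolation=cv2.INTER_CUBIC)
b=cv2.resize(d["scene"][1][210:320,120:220],None,fx=4,fy=4,interpolation=cv2.INTER_CUBIC)[:, :280]
cv2.imwrite("pics/c_s.png",np.hstack([a,b])[:,:,::-1])
b=cv2.resize(d["top"][1][130:240,90:280],None,fx=4,fy=4,interpolation=cv2.INTER_CUBIC); cv2.imwrite("pics/c_s2.png",b[:,:,::-1])
tcp=np.array([.5090,-.3665,.235])
from cell import observe
tcp=observe()["position"]
print("pred tip",proj(p,[tcp+[0,0,-.104],[.5088,-.3667,.095]]))
E
```

```text
{'clock': 16.95, 'position': [0.5093, -0.3645, 0.234], 'ee_rot': [-2.6139, -1.7348, 0.0018], 'joints': [0.6749, 0.4569, -0.2037, 1.5599, 0.0972, 1.1392, 0.0515], 'force': [1.0972, 0.6666, -1.7568], 'ft_torque': [-0.0197, -0.0547, -0.0212], 'width': 0.337}
s 106.0106554967666 201.59634038800706 26.578125
pred tip [[252.83824179 196.6677843 ]
 [252.89657915 187.47247457]]
```

View pics/c_s.png

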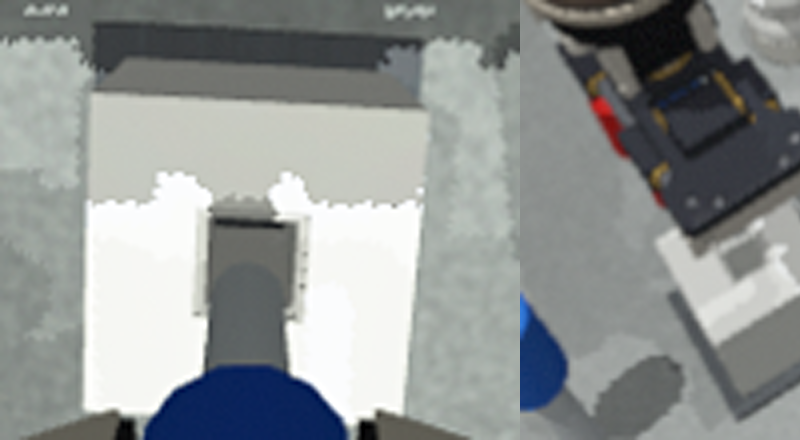

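View pics/c_s2.png

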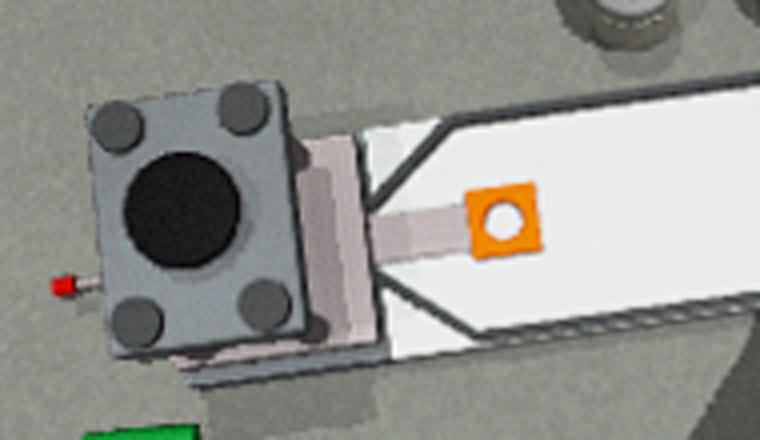

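The red cap is where it was, the blade stands in the gap with its head at (503,220), and the stick's tip is in line with the square hole, about 2 mm off along y. I correct and insert partway.

>>> step_arm --series '[[[0.02,0,-0.0024,0,0],[0.02,0,-0.0024,-0.01,0],[0.02,0,-0.0024,-0.02,0],[0.02,0,-0.0024,-0.03,0],[0.02,0,-0.0024,-0.035,0],[0.02,0,-0.0024,-0.04,0],[0.02,0,-0.0024,-0.045,0],[0.02,0,-0.0024,-0.05,0],[0.02,0,-0.0024,-0.055,0],[0.02,0,-0.0024,-0.055,0]]]'

```text
clock: 17.93
position: [0.5089, -0.3673, 0.1785]
ee_rot: [-2.614, -1.735, 0.003]
force: [-0.5, -0.5, -1.6]
width: 0.34
```

```bash
python3 look.py t wrist
python3 - <<'E'
from bl import *
p,im,de=pickle.load(open("t.pkl","rb"))["wrist"]
a=cv2.resize(im[110:240,170:330],None,fx=4,fy=4,interpolation=cv2.INTER_CUBIC)
cv2.imwrite("pics/c_t.png",a[:,:,::-1])
E
```

```text
{'clock': 17.9333, 'position': [0.5089, -0.3673, 0.1785], 'ee_rot': [-2.6142, -1.7348, 0.0029], 'joints': [0.6752, 0.5066, -0.1993, 1.6243, 0.1122, 1.0264, 0.0427], 'force': [-0.475, -0.4669, -1.598], 'ft_torque': [-0.0273, -0.0794, -0.0573], 'width': 0.34}
```

View pics/c_t.png

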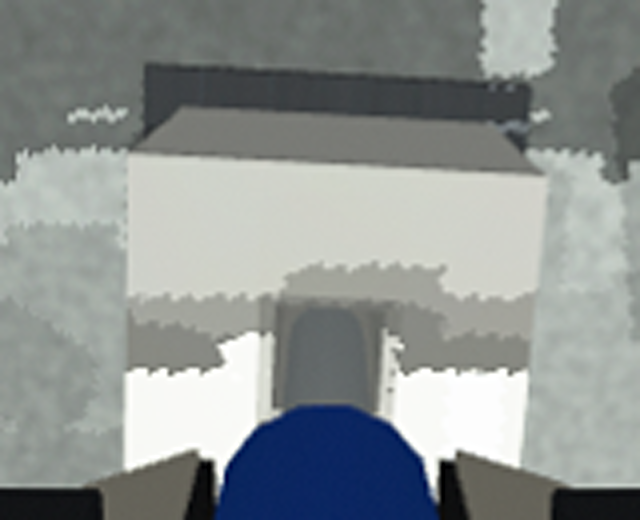

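The shaft is inside the hole, centred at (330,360), with no side load. I go on down to about 3 mm above seated.

>>> step_arm --series '[[[0.02,0,0.0004,-0.01,0],[0.02,0,0.0004,-0.02,0],[0.02,0,0.0004,-0.03,0],[0.02,0,0.0004,-0.04,0],[0.02,0,0.0004,-0.05,0],[0.02,0,0.0004,-0.056,0],[0.02,0,0.0004,-0.0605,0],[0.02,0,0.0004,-0.0605,0],[0.02,0,0.0004,-0.0605,0]]]'

```text
clock: 18.73
position: [0.5091, -0.3671, 0.1185]
ee_rot: [-2.615, -1.735, 0.003]
force: [0.3, -0.7, -1.5]
width: 0.342
```

```bash
python3 look.py u
```

```text
{'clock': 18.7333, 'position': [0.5091, -0.3671, 0.1185], 'ee_rot': [-2.6145, -1.735, 0.0026], 'joints': [0.6695, 0.5687, -0.1925, 1.6839, 0.131, 0.9057, 0.0261], 'force': [0.3333, -0.675, -1.4946], 'ft_torque': [0.0205, -0.0787, -0.0203], 'width': 0.3424}
```

Lower 2.5 mm more, then open.

>>> step_arm --series '[[[0.02,0,0,-0.0015,0],[0.02,0,0,-0.003,0],[0.02,0,0,-0.003,0],[0.04,0,0,-0.003,0],[0.05,0,0,-0.003,0],[0.06,0,0,-0.003,0],[0.08,0,0,-0.003,0],[0.0918,0,0,-0.003,0],[0.0918,0,0,-0.003,0],[0.0918,0,0,-0.003,0],[0.0918,0,0,-0.003,0],[0.0918,0,0,-0.003,0],[0.0918,0,0,-0.003,0],[0.0918,0,0,-0.003,0],[0.0918,0,0,-0.003,0]]]'

```text
clock: 19.98
position: [0.5091, -0.367, 0.1155]
ee_rot: [-2.614, -1.735, 0.003]
force: [-0.0, 0.3, -0.1]
width: 1.0
```

```bash
python3 look.py v wrist
```

```text
{'clock': 19.9833, 'position': [0.5091, -0.367, 0.1155], 'ee_rot': [-2.6144, -1.735, 0.0026], 'joints': [0.6692, 0.5721, -0.1921, 1.6865, 0.1319, 0.8999, 0.0253], 'force': [-0.0103, 0.2885, -0.0863], 'ft_torque': [-0.0643, -0.0653, 0.0234], 'width': 1.0}
```

View pics/wrist_v.png

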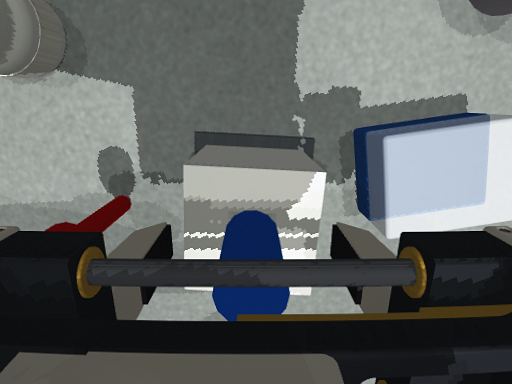

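The fingers are fully open with the handle free between them. I lift straight up, then move back toward the start position to clear the views.

>>> step_arm --series '[[[0.0918,0,0,0.02,0],[0.0918,0,0,0.05,0],[0.0918,0,0,0.08,0],[0.0918,0,0,0.11,0],[0.0918,0,0,0.14,0],[0.0918,-0.03,-0.01,0.15,0],[0.0918,-0.065,-0.04,0.15,0],[0.0918,-0.1,-0.065,0.15,0],[0.0918,-0.13,-0.09,0.15,0],[0.0918,-0.165,-0.115,0.15,0],[0.0918,-0.2,-0.145,0.15,0],[0.0918,-0.23,-0.17,0.15,0],[0.0918,-0.23,-0.17,0.15,0],[0.0918,-0.23,-0.17,0.15,0]]]'

```text
clock: 21.2
position: [0.2748, -0.5397, 0.2654]
ee_rot: [-2.62, -1.726, 0.006]
force: [-0.4, 0.3, 0.3]
width: 1.003
```

```bash
python3 look.py w top scene; python3 cap.py d0 w
python3 - <<'E'
from bl import *
d=pickle.load(open("w.pkl","rb")); d0=pickle.load(open("d0.pkl","rb")); s=pickle.load(open("s.pkl","rb"))
b=cv2.resize(d["scene"][1][120:310,70:340],None,fx=2.9,fy=2.9,interpolation=cv2.INTER_CUBIC)
cv2.imwrite("pics/c_w.png",b[:,:,::-1]); 
for n,dd in (("d0",d0),("w",d)):
  for cam in ("top","scene"):
    p,im,de=dd[cam]; hsv=cv2.cvtColor(im,cv2.COLOR_RGB2HSV)
    for nm,lo,hi in [("blue",(105,170,60),(125,255,255)),("orange",(8,180,120),(18,255,255)),("red",(0,180,80),(5,255,255)),("green",(50,120,40),(85,255,255))]:
        k,l,st,c=cv2.connectedComponentsWithStats(cv2.inRange(hsv,lo,hi))
        for i in range(1,k):
            if 60<st[i,4]<700: print(n,cam,nm,st[i],c[i].round(1))
  p,im,de=dd["top"]; C=cloud(p,de); print("depth handle z", np.median(C[203:210,364:371,2]))
for n,dd in (("s",s),("w",d)):
    p,im,de=dd["top"]; x0,y0=195,165
    a=cv2.resize(im[y0:y0+50,x0:x0+50],None,fx=8,fy=8,interpolation=cv2.INTER_CUBIC)
    m=cv2.inRange(cv2.cvtColor(a,cv2.COLOR_RGB2HSV),(6,150,110),(20,255,255)); c=max(cv2.findContours(m,0,1)[0],key=cv2.contourArea)
    e=plane(p,(c.reshape(-1,2)+.5)/8-.5+[x0,y0],.052)[:,:2].astype(np.float32); r=cv2.minAreaRect(e); print(n,r,pf([r[0]]))
E
```

```text
{'clock': 21.2, 'position': [0.2748, -0.5397, 0.2654], 'ee_rot': [-2.6205, -1.7256, 0.0057], 'joints': [1.0947, 0.3932, -0.1208, 1.5756, 0.0539, 1.1799, 0.5562], 'force': [-0.4368, 0.3293, 0.2697], 'ft_torque': [-0.0462, -0.0953, -0.0287], 'width': 1.0032}
d0 105.98735294117647 201.58558823529413 26.5625
w 106.00277777777778 201.59612573099415 26.71875
d0 top blue [362 201  12  12 110] [367.3 206.4]
d0 top blue [410 217  16  16 201] [417.7 224.3]
d0 top orange [267 174  17  17 199] [274.7 182.3]
d0 top red [287 112  10   9  68] [291.9 116.2]
d0 top red [350 245  12  12 114] [355.2 250.1]
d0 top green [110 236  30  10 242] [125.1 240.6]
d0 scene blue [165 258  16  21 230] [172.8 267.6]
d0 scene blue [102 282  29  30 574] [116.4 296.3]
d0 scene orange [245 216  22  19 179] [255.7 224.8]
d0 scene orange [295 253  20  17 192] [304.1 262.2]
d0 scene red [138 228  20  33 250] [146.9 240.7]
d0 scene red [301 247  11  11  89] [306.2 252. ]
depth handle z 0.15440146235720698
w top blue [362 201  12  12 109] [367.3 206.4]
w top blue [408 217  18  16 204] [417.6 224.4]
w top orange [207 176  18  19 206] [215.5 184.8]
w top red [287 112  10   9  68] [291.9 116.2]
w top red [350 245  12  12 114] [355.2 250.1]
w top green [110 236  30  10 242] [125.  240.6]
w scene blue [165 258  16  21 229] [172.8 267.6]
w scene blue [102 281  29  31 587] [116.3 296.1]
w scene orange [272 174  19  16 145] [281.3 181.7]
w scene orange [295 253  20  17 197] [304.  262.2]
w scene red [137 228  22  33 267] [146.8 240.8]
w scene red [301 247  11  11  90] [306.2 252.1]
depth handle z 0.15437600431441578
s ((0.5873172879219055, 0.04300487041473389), (0.0500531904399395, 0.049951571971178055), 7.530201435089111) [[-0.09391149 -0.00030015]]
w ((0.5872699618339539, 0.04308144003152847), (0.05039122700691223, 0.050000205636024475), 7.075813293457031) [[-0.09382918 -0.00026372]]
```

View pics/c_w.png

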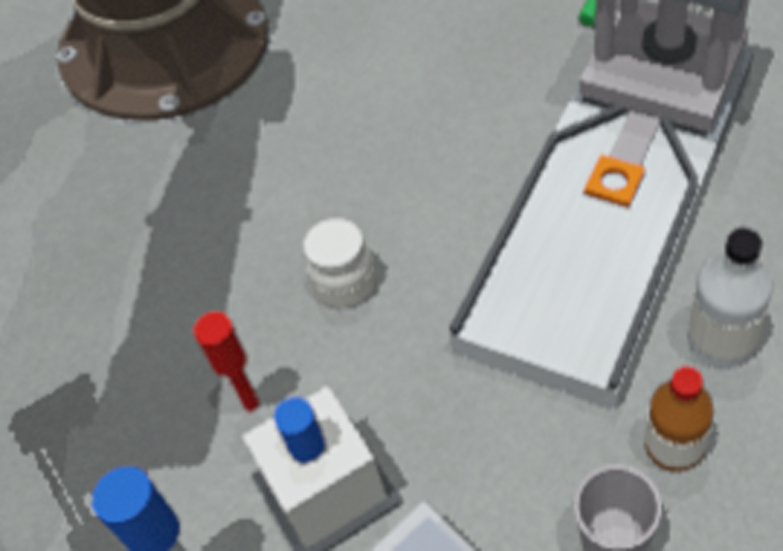

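View pics/top_w.png

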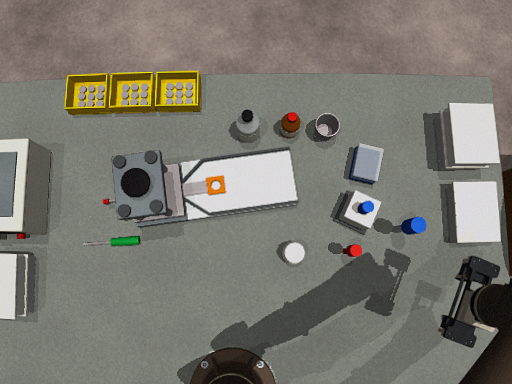

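Final views: the blue handle is back at its original pixels (367.3,206.4) and height (0.154). The cap has not moved, the blade is steady, and the bystanders and look-alikes are in place. I hand in.

```bash
python3 -c "
from cell import arm
print(arm.sign_off())"
```

```text
the job is handed in; nothing more can be done
None
```

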